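# Fit the tube rotor into the bench rotator

## Robot

A 6-joint arm with a two-finger parallel gripper is mounted at the origin on the work surface. World frame = base frame: x ahead of the robot, y to its left, z up, the work surface at z = 0. Lengths are in mm, angles in rad, forces in N, time in s.
With the tool pointing down it reaches from about 275 to 875 mm from the base axis. Payload 12.5 kg.
Tool frame: the origin (TCP) lies midway between the tips of the shut fingers; the grasp point (between the pads) lies 19 mm behind it; z points along the fingers, x is the direction in which the jaws open and shut, and the axes are right-handed (so a half turn about z gives the same grasp; the last joint's range is limited). The gripper opens to 85 mm and grips with 20 to 120 N. Pads are 22 mm wide; open, the fingers measure 114 mm over their backs; the gripper's body (76 mm by 85 mm) begins 54 mm behind the grasp point. The pads swing forward as they close: fully open they stand 13 mm farther back than shut.
Start: joints at [1.237, 0.351, 1.652, -0, 1.139, -0.085], TCP at [135.401, 533.058, 231.29] pointing down, gripper open.
Joint ranges: [-2.75, 2.75], [-0.79, 2.1], [0.01, 2.65], [-1.57, 4.71], [0.07, 3.14], [-2.87, 2.87]. Speed limits (rad/s): [2.22, 2.22, 2.79, 3.14, 3.14, 3.14].

## Interface

Orientations are given as a rotation vector (axis times angle).
In Python, from bench import env, viewer gives the robot as it stands. The module is installed in compiled form; this text tells all that it offers.
- The arm moves only by the tool arm_command, never from a script. Its argument "rows" is a list of rows, each a list of 4 numbers: the shift along the tool's x, y, z in cm, then the turn about the tool's z in degrees. In form: [[tx, ty, tz, twist], ...]. A call has exactly 5 rows; each row shifts and turns the commanded pose from where the row before left it, along the tool's axes as they then stand; what a row does not reach is not made up. A row lasts 1/8 s, in which the tool goes at most 62.5 mm and 10.7 degrees, less where a joint would pass 70% of its speed; a pose out of reach is approached as far as the arm can. A call with a gripper value outside its range is refused whole. "jaw" is the closure, from 0 (fully open) to 1 (shut), set as the call begins (left out, the last holds). The fingers move at their own pace and stop on an object; "newtons" is the grip in N (left out, the last holds). Time passes only in rows, so rows that do not move let the fingers close, or fill a call up. It gives the time, the measured TCP pose, the force and the opening at its end, in the units of the state.
- env.state(): the state, without advancing time (a new reading comes with each control period).
- viewer.read_camera(name): name is "side" or "top"; returns a dict with "img" (420x560x3 uint8, red, green, blue), "fx", "fy", "cx", "cy" (pixels), "k1" (the pictures are not rectified: a ray, as slopes to the right and down, at radius r is drawn at 1 + k1 r^2 times it, then the intrinsics apply), "T" (4x4, takes a point from camera to world coordinates). Camera axes: x right, y down, z forward; pixel columns grow to the right and rows downward; lengths in mm; the calibration is good to about 2 mm. A picture is of the moment at which its call begins. There is no depth.
- env.sign_off(): hands the job in, once; it reports no verdict.
Trained networks look in the newest picture that a camera, given by its name, has taken for a name from the list of things; names that differ only in an ending like _2 or _b are one class to them, and where a whole thing is asked for, a point or a joint stands for the part that bears it (a point fixed in the world has none). Each returns a list of dicts, best first, with "conf" (0 to 1); they miss things now and then, are a little off and sometimes report something else, mostly with a low value. They report only what shows in the picture. A call takes as long as a camera call. They do not tell look-alikes from the thing itself.
- viewer.find_in(camera, target): "at" ([column, row] in pixels, amid what is visible of it).
- viewer.trace(camera, target): "pixels" (420x560 bool, what is visible of it) and "at" ([column, row] in pixels, amid what is visible of it).
The state is a dict: "time": time; "joint_positions": joint angles; "joint_velocities": joint speeds; "tau": joint torques, N m; "eef_pos": TCP position; "tcp_rot": TCP orientation; "ft_force": force on the tool from outside, world axes, zero at the start; "torque": the same for the moment, N m; "grip_width": finger opening in mm.
Only numpy, scipy, OpenCV 4.12 (cv2) and the standard library are available. Lean on these libraries where they do the work, as an engineer would, in place of code of your own. Each camera call takes 0.05 s, during which the arm holds its last target.

## Task

Take the tube rotor from its cradle and mount it in the rotator stand, its spring end in the drive cup of the tall housing and its fixed pin in the round cup of the low post: compress the spring against the housing until the pin clears the post, bring the pin in line with its cup, and ease it home. Go gently: do not drive the spring hard onto its stop, and do not let the rotor snap or drop into place. Let go of it once it sits fully home, and leave the bottle, jar and rack alone.

Things in the scene. Friction and masses are not known exactly. Their poses are not given: they have to be found in the camera images.
- rotor_mid (a point): Middle of the loose tube rotor, on its axis: centre of its square aluminium grip bar, 26 x 26 mm with level top, bare over the middle 50 mm; grasp here from above. Either side are capped tubes and a blue end plate, 52 x 52 x 8 mm, outer faces 53 mm from the middle, caps to 59 mm. It lies level, y axis along its length towards the spring end; 169 mm long with the spring out, about 0.3 kg.
- spring_tip (a point): Very tip of the spring plunger at the rotor's +y end: a 10 mm steel pin with a round end in a 20 mm boss. With the spring out it is 84 mm from the rotor's middle. It can be pushed in 18 mm to a hard stop; 1.8 N starts it, then 0.3 N more for each mm (7.2 N at the stop).
- pin_tip (a point): Very tip of the fixed pin at the rotor's other (-y) end, 85 mm from the middle, 10 mm in diameter with a round end.
- cradle: Fixed grey cradle on which the rotor starts, 90 x 130 mm, with two ledges 30 mm high under the end plates and low ribs (40 mm high) beside them; the rotor's axis lies 56 mm over the bench. Origin under its middle; y along the rotor.
- rotor: The rotor itself, origin at its middle (as rotor_mid).
- stand: Fixed rotator stand, base 110 x 250 mm, origin on the bench under where the rotor's middle comes when home; y along the axle towards the tall housing, x across. Its head (plate, housing with drive cup, post with idler cup) is set up or down on columns: the level axle of both cups lies 80 to 102 mm over the bench, a height not reported: see it or feel for it. The head bears 20 N at most.
- reagent: Bystander: amber bottle 60 mm in diameter, 130 mm high, origin under its base.
- rack: Bystander: white tube block 60 x 140 x 40 mm, origin under its base.
- jar: Bystander: clear jar 64 mm in diameter, 70 mm high, origin under its base.
- drive_foot (a point): Point on the bench below the floor of the drive cup, the seat of the spring tip, in the tall white housing at the stand's +y end. The cup is 9 mm deep and its bottom is a 90 degree V: a 10 mm pin laid in it lies centred at axle height. With the rotor home the spring is still pressed in by 5 mm.
- face_foot (a point): Point on the bench below the middle of the housing's inner face (100 mm wide, top 60 mm above the axle). A groove runs from its top down to the drive cup: 6 mm deep, floor upright, 36 mm wide at the top, narrowing to 14 mm at 5 mm above the axle; there its floor steps 3 mm deeper into the cup, so that a sprung tip sliding down is felt to drop in, then to land on the V.
- idler_foot (a point): Point on the bench below the floor of the idler cup, seat of the fixed pin: a round blind hole 15 mm in diameter and 6 mm deep, in the inner face of the low grey post at the stand's -y end, level with the drive cup, floors 164 mm apart. The post is 36 mm wide and 14 mm thick, its top 15 mm above the axle.
There are look-alikes about, which are no part of the job. Leave any red look-alike of the rotor alone.

How it is judged (in metres and radians):
On the way:
1. the spring is compressed by more than 9 mm between rotor and housing (distance between spring_tip and rotor_mid below 0.075 m and y of spring_tip in the frame of stand above 0.06 m and contact force between rotor and stand above 2 N), for 0.1 s.
At the end, for the whole second after the job is handed in: The rotor hangs level (within 0.05 rad) and along the axle (within 0.06 rad) in the stand: spring tip past the step, within 1.5 mm of the drive cup's floor; fixed pin within 3 mm of the idler cup's floor; both within 5 mm of the axle sideways; the rotor carried by the stand, at rest (y of spring_tip in the frame of stand above 0.0775 m and y of pin_tip in the frame of stand below -0.082 m and x of spring_tip in the frame of stand between -0.005 and 0.005 m and x of pin_tip in the frame of stand between -0.005 and 0.005 m and angle between rotor's own y axis and vertical between 1.5208 and 1.6208 rad and angle between the y axis of rotor and the y axis of stand, either way round below 0.06 rad and contact force between rotor and stand above 1 N and linear speed of rotor below 0.02 m/s and angular speed of rotor below 0.3 rad/s); the robot touches nothing.
It fails at once if rotor pressed against, snapped or dropped into the stand with more than 20 N (contact force between rotor and stand above 20 N).
It fails at once if a bystander was disturbed (moved by more than 20 mm) (distance of any of reagent, rack, jar from where it was at the start of the episode above 0.02 m).
It also fails if it takes over 72 s, if anything falls off the work surface, if the arm or the gripper's body presses on something with over 40 N, if the wrist force passes 120 N, or if a joint passes its speed limit or range.

## Working session

There is one attempt and no reset: what is moved stays moved. The work goes in short steps, Python scripts to look and compute and a tool call to move; the robot and the scene stay as the last step left them, time stands still between calls to the robot, and variables do not carry over. Pictures are saved under pics/ and viewed, and the job is handed in when it is done.

Besides the shell and the picture viewer there is one more tool, called after "Request:" as name(argument=value, ...) on one line, values as JSON. arm_command: Moves the arm, as the interface text tells. Its arguments: {"type":"object","properties":{"rows":{"type":"array","items":{"type":"array","items":{"type":"number"}}},"jaw":{"type":"number"},"newtons":{"type":"number"}},"required":["rows"]}

```bash
mkdir -p pics
cat > h.py <<'E'
import numpy as np, cv2
from bench import env, viewer
def cam(name): 
    c=viewer.read_camera(name); return c
def ray(c,px):
    # undistort
    K=np.array([[c['fx'],0,c['cx']],[0,c['fy'],c['cy']],[0,0,1]],float)
    u=cv2.undistortPointsIter(np.array([[px]],float),K,np.array([c['k1'],0,0,0.]),None,None,(3,50,1e-10))[0,0]
    d=c['T'][:3,:3]@np.array([u[0],u[1],1.]); return c['T'][:3,3],d/np.linalg.norm(d)
def atz(c,px,z):
    o,d=ray(c,px); return o+d*(z-o[2])/d[2]
def proj(c,P):
    K=np.array([[c['fx'],0,c['cx']],[0,c['fy'],c['cy']],[0,0,1]],float)
    R=c['T'][:3,:3];t=c['T'][:3,3]
    q,_=cv2.projectPoints(((np.atleast_2d(P)-t)@R),np.zeros(3),np.zeros(3),K,np.array([c['k1'],0,0,0.]))
    return q[:,0]
def tri(c1,p1,c2,p2):
    o1,d1=ray(c1,p1);o2,d2=ray(c2,p2)
    A=np.array([d1,-d2]).T;s=np.linalg.lstsq(A,o2-o1,rcond=None)[0]
    a=o1+s[0]*d1;b=o2+s[1]*d2
    return (a+b)/2,np.linalg.norm(a-b)
E
python3 - <<'E'
from h import *
np.set_printoptions(precision=2,suppress=True)
for n in('top','side'):
    c=cam(n); cv2.imwrite(f'pics/{n}0.png',c['img'][:,:,::-1])
    print(n,c['fx'],c['fy'],c['cx'],c['cy'],c['k1']);print(c['T'])
    for t in ['rotor_mid','spring_tip','pin_tip','cradle','stand','reagent','rack','jar','drive_foot','face_foot','idler_foot']:
        print(t,[(np.round(r['at'],1),round(r['conf'],2)) for r in viewer.find_in(n,t)])
print(env.state())
E
```

```text
top 495.2713615333174 495.2713615333174 282.42361563816877 208.66767616197356 -0.13669027359976105
[[  -0.01   -0.99    0.12  364.12]
 [  -1.      0.02    0.02   29.16]
 [  -0.02   -0.12   -0.99 1238.58]
 [   0.      0.      0.      1.  ]]
rotor_mid [(array([156.4, 191.3]), 0.79), (array([223.6, 223.4]), 0.75), (array([225.4, 304.1]), 0.74)]
spring_tip []
pin_tip [(array([227.4, 222.4]), 0.93), (array([159.6, 192. ]), 0.61)]
cradle [(array([234.5, 232.3]), 0.96), (array([360.6, 215.3]), 0.69)]
stand [(array([367., 211.]), 0.69)]
reagent [(array([305.8, 119. ]), 0.65)]
rack [(array([386.9, 123.6]), 0.74)]
jar [(array([224.1, 128.2]), 0.97)]
drive_foot [(array([365.4, 214.3]), 0.68)]
face_foot [(array([364.9, 212.3]), 0.78)]
idler_foot [(array([363.8, 210.8]), 0.95)]
side 505.9519384878243 505.9519384878243 286.12914254588765 204.65040256814632 -0.14926713574518916
[[   0.86   -0.28    0.43   73.28]
 [  -0.51   -0.48    0.71 -712.7 ]
 [   0.     -0.83   -0.56  638.81]
 [   0.      0.      0.      1.  ]]
rotor_mid [(array([234.8, 150.1]), 0.9), (array([239.2, 177.3]), 0.84), (array([157
[... 190 characters left out ...]
321. , 259.3]), 0.8)]
reagent [(array([383.2, 185.8]), 0.72)]
rack [(array([437.1, 245.3]), 0.97)]
jar [(array([322.4, 156.4]), 0.87)]
drive_foot [(array([319.8, 259.9]), 0.63)]
face_foot [(array([322.1, 261.1]), 0.82)]
idler_foot [(array([323.4, 258.7]), 0.72), (array([242.7, 176. ]), 0.46)]
{'time': 1.2, 'joint_positions': array([ 1.24,  0.35,  1.65,  0.  ,  1.14, -0.08]), 'joint_velocities': array([-0.,  0., -0.,  0.,  0., -0.]), 'tau': array([  0.  , -50.6 , -29.16,  -0.  ,   0.  ,   0.  ]), 'eef_pos': array([135.4 , 533.08, 231.31]), 'tcp_rot': array([-2.48, -1.93, -0.  ]), 'ft_force': array([ 0.75,  0.92, -0.35]), 'torque': array([ 0.02, -0.08,  0.01]), 'grip_width': 85.35648400913159}
```

Run:
```python
import cv2
a=cv2.imread('pics/top0.png')[80:340,120:460]; b=cv2.imread('pics/side0.png')[90:360,130:480]
cv2.imwrite('pics/top0c.png',cv2.resize(a,(784,600),interpolation=2)); cv2.imwrite('pics/side0c.png',cv2.resize(b,(777,600),interpolation=2))
```

```text
(no output)
```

View pics/top0c.png

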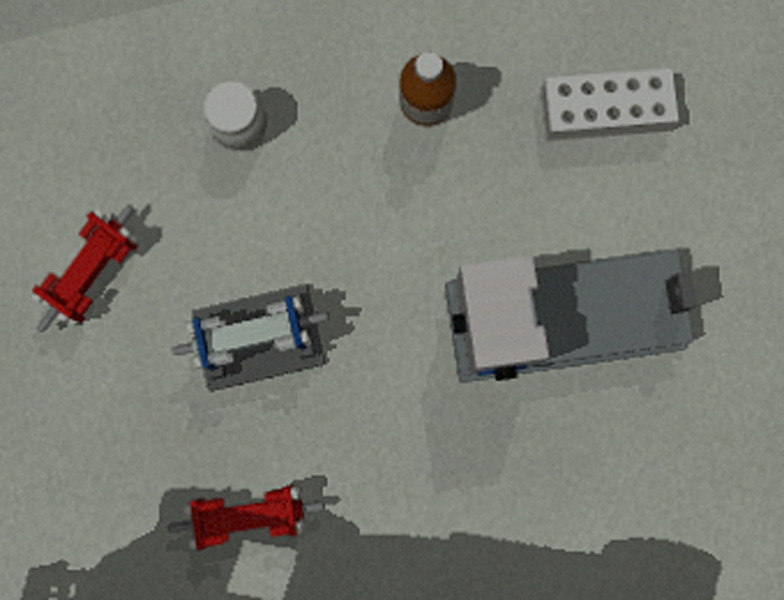

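View pics/side0c.png

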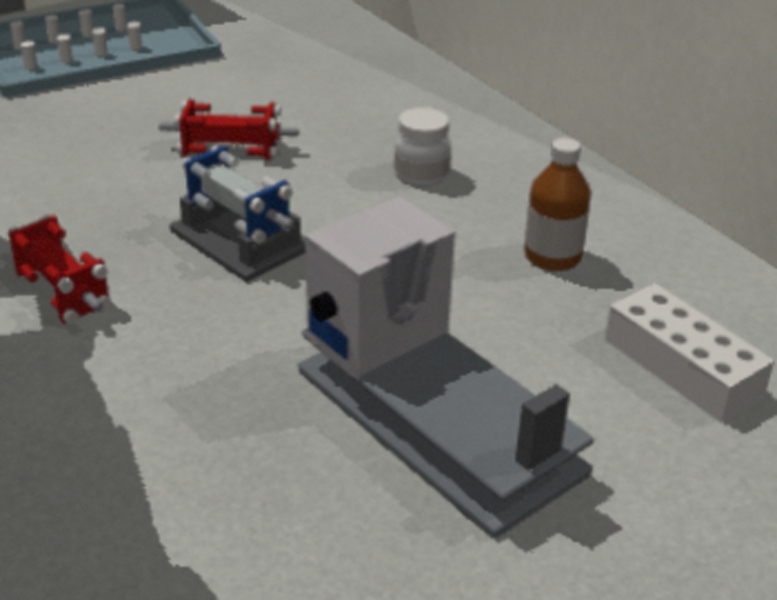

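Run:
```python
import cv2,numpy as np
a=cv2.imread('pics/top0.png')[195:260,190:270]; b=cv2.imread('pics/side0.png')[150:220,200:275]
a=cv2.resize(a,(640,520),interpolation=2);b=cv2.resize(b,(600,560),interpolation=2)
cv2.imwrite('pics/r0.png',a);cv2.imwrite('pics/r1.png',b)
a=cv2.imread('pics/top0.png')[180:255,305:435]
cv2.imwrite('pics/s0.png',cv2.resize(a,(780,450),interpolation=2))
b=cv2.imread('pics/side0.png')[175:335,260:405]
cv2.imwrite('pics/s1.png',cv2.resize(b,(543,600),interpolation=2))
```

```text
(no output)
```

View pics/r0.png

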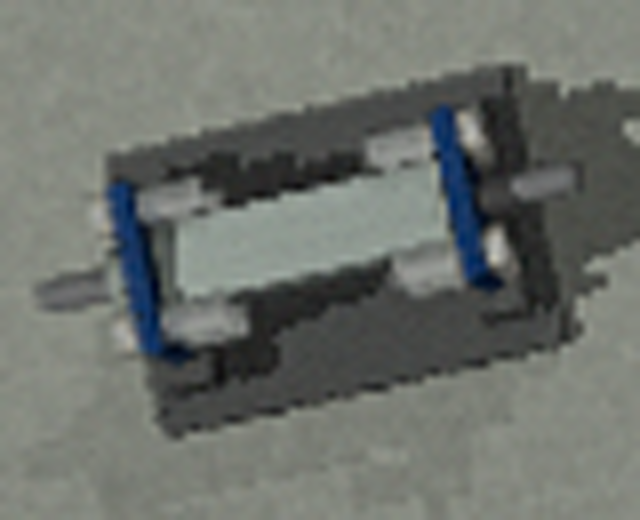

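View pics/r1.png

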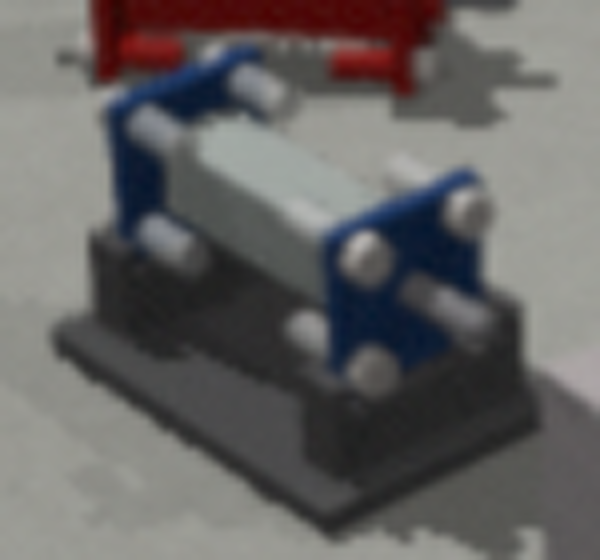

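View pics/s0.png

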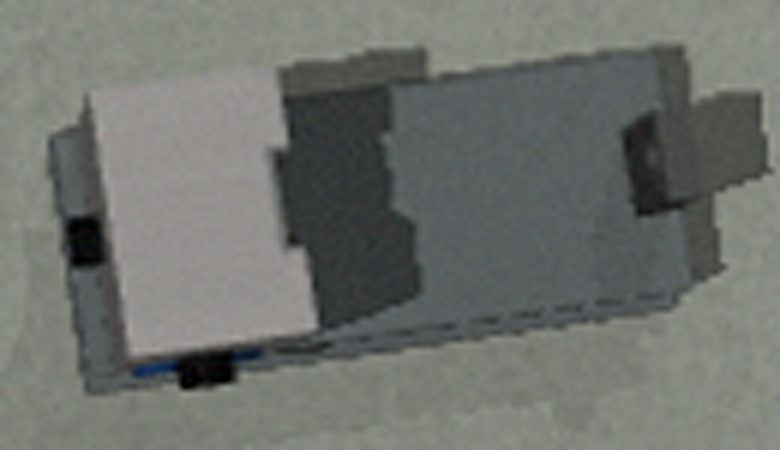

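View pics/s1.png

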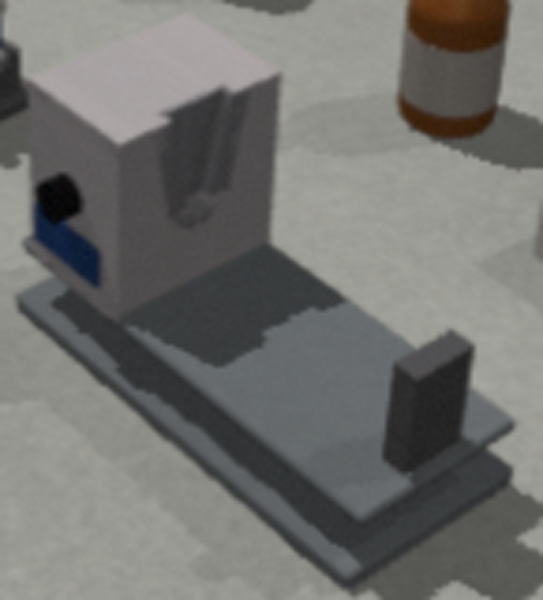

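Run:
```python
import cv2,numpy as np
a=cv2.imread('pics/top0.png')
l=cv2.resize(a[215:242,190:216],(390,405),interpolation=cv2.INTER_NEAREST);r=cv2.resize(a[205:232,240:266],(390,405),interpolation=cv2.INTER_NEAREST)
o=np.hstack([l,r]); o=np.clip(o*1.6,0,255).astype('uint8')
cv2.imwrite('pics/ends.png',o)
```

```text
(no output)
```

View pics/ends.png

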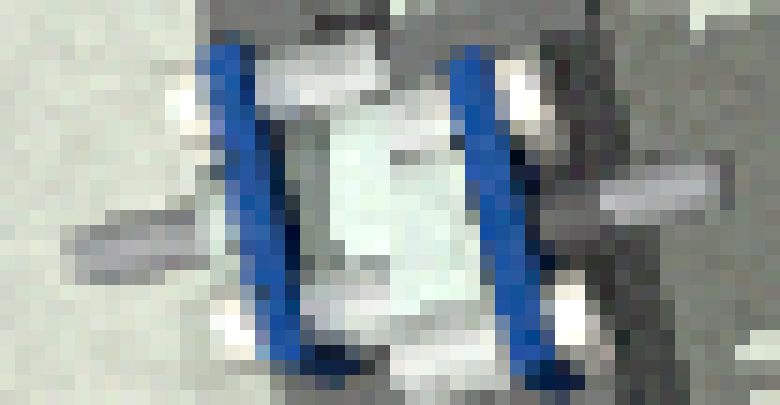

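```bash
cat > fit.py <<'E'
from h import *
from scipy.optimize import least_squares
np.set_printoptions(precision=2,suppress=True)
ct=cam('top');cs=cam('side')
L=atz(ct,[194.0,231.2],56);R=atz(ct,[262,217.2],56)
print('rotor',L,R,np.linalg.norm(L-R),'mid',R+(L-R)*85/169,'dir',np.degrees(np.arctan2(*(L-R)[[1,0]])))
S=lambda u,v:(260+(u+.5)/3.745-.5,175+(v+.5)/3.75-.5)
T=lambda u,v:(305+(u+.5)/6-.5,180+(v+.5)/6-.5)
# (x,y,a,b): z=a*h+b
pts=[(cs,S(120,144),(-50,70,1,60)),(cs,S(281,74),(50,70,1,60)),
(cs,S(409,382),(-18,-93,1,15)),(cs,S(472,345),(18,-93,1,15)),(cs,S(393,366),(-18,-79,1,15)),(cs,S(453,331),(18,-79,1,15)),
(cs,S(349,586),(-55,-125,0,0)),(cs,S(511,482),(55,-125,0,0)),(cs,S(20,309),(-55,125,0,0)),
(ct,T(282,68),(50,70,1,60)),(ct,T(319,328),(-50,70,1,60)),
]
def f(p,full=False):
    x,y,a,h=p;c,s=np.cos(a),np.sin(a);r=[]
    for cm,px,(u,v,k,b) in pts:
        r.append(proj(cm,[x+c*u-s*v,y+s*u+c*v,k*h+b])[0]-px)
    return np.array(r) if full else np.ravel(r)
q=least_squares(f,[400,-120,0.15,90],loss='soft_l1',x_scale=[10,10,.1,10])
print(q.x,np.degrees(q.x[2]));print(f(q.x,True))
E
python3 fit.py
```

```text
rotor [460.43 269.29  56.  ] [492.09 104.44  56.  ] 167.86061668563156 mid [476.17 187.35  56.  ] dir 100.86919523944172
[ 500.98 -170.57    0.12   85.43] 7.139358192156243
[[-1.13  0.44]
 [-0.7  -0.07]
 [ 0.64 -0.29]
 [-0.65  0.41]
 [-1.29 -0.63]
 [-1.79 -0.25]
 [ 8.23 10.76]
 [ 9.84  8.26]
 [ 5.32  6.06]
 [-3.18 -1.48]
 [-2.46 -0.57]]
```

```bash
cat >> fit.py <<'E'
print('---')
def g(p,full=False):
    x,y,a,h,o=p;c,s=np.cos(a),np.sin(a);r=[]
    for cm,px,(u,v,k,b) in pts:
        v=v+(o if k==0 else 0)
        r.append(proj(cm,[x+c*u-s*v,y+s*u+c*v,k*h+b])[0]-px)
    return np.array(r) if full else np.ravel(r)
q=least_squares(g,[500,-160,0.12,90,10],loss='soft_l1',x_scale=[10,10,.1,10,10])
print(q.x,np.degrees(q.x[2]));print(g(q.x,True))
p=q.x
def W(u,v,z):
    c,s=np.cos(p[2]),np.sin(p[2]);return [p[0]+c*u-s*v,p[1]+s*u+c*v,z]
def draw(c,n,box):
    im=np.ascontiguousarray(c['img'][:,:,::-1]);h=p[3];o=p[4]
    x0,x1,y0,y1=box;k=min(800/(x1-x0),600/(y1-y0));im=cv2.resize(im[y0:y1,x0:x1],None,fx=k,fy=k,interpolation=2)
    def poly(P,col):
        q=(proj(c,np.array(P))-[x0,y0]+.5)*k;cv2.polylines(im,[np.round(q).astype(int)],True,col,1,cv2.LINE_AA)
    poly([W(-55,-125+o,0),W(55,-125+o,0),W(55,125+o,0),W(-55,125+o,0)],(0,255,0))
    poly([W(-50,70,h+60),W(50,70,h+60),W(50,70,h),W(-50,70,h)],(0,0,255))
    poly([W(-18,70,h+60),W(18,70,h+60),W(7,70,h+5),W(-7,70,h+5)],(0,255,255))
    poly([W(-18,-93,h+15),W(18,-93,h+15),W(18,-79,h+15),W(-18,-79,h+15)],(255,0,255))
    c_,s_=(L-R)[:2]/np.linalg.norm(L-R),0
    poly([L,R],(0,165,255))
    cv2.imwrite(n,im)
draw(cs,'pics/ov_s.png',(200,420,140,340));draw(ct,'pics/ov_t.png',(185,435,170,270))
E
python3 fit.py
```

```text
rotor [460.43 269.29  56.  ] [492.09 104.44  56.  ] 167.86061668563156 mid [476.17 187.35  56.  ] dir 100.86919523944172
[ 500.98 -170.57    0.12   85.43] 7.139358192156243
[[-1.13  0.44]
 [-0.7  -0.07]
 [ 0.64 -0.29]
 [-0.65  0.41]
 [-1.29 -0.63]
 [-1.79 -0.25]
 [ 8.23 10.76]
 [ 9.84  8.26]
 [ 5.32  6.06]
 [-3.18 -1.48]
 [-2.46 -0.57]]
---
[ 501.01 -173.57    0.13   87.15   26.12] 7.432433143939417
[[-0.26  0.62]
 [ 0.08 -0.1 ]
 [ 2.19 -0.12]
 [ 0.83  0.49]
 [ 0.19 -0.45]
 [-0.37 -0.17]
 [-1.32  2.44]
 [ 0.03  0.78]
 [-2.02  0.27]
 [-1.84 -1.46]
 [-0.87 -0.52]]
```

View pics/ov_s.png

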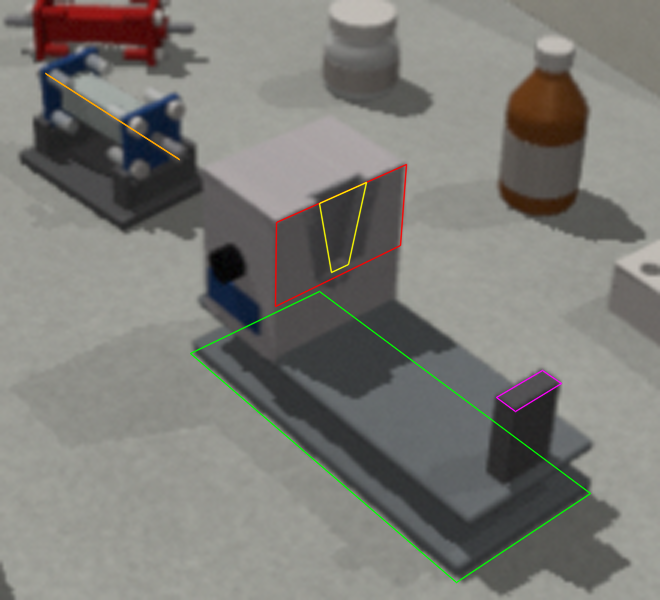

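View pics/ov_t.png

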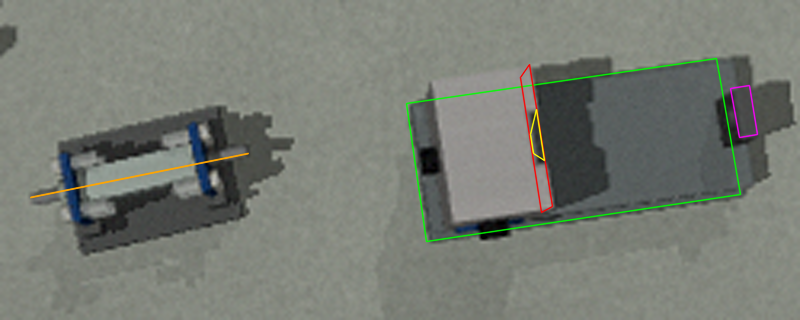

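```bash
cat > chk.py <<'E'
from h import *
np.set_printoptions(precision=2,suppress=True)
ct=cam('top');cs=cam('side')
A=lambda u,v:(120+(u+.5)*340/784-.5,80+(v+.5)*260/600-.5)
B=lambda u,v:(130+(u+.5)*350/777-.5,90+(v+.5)*270/600-.5)
S=lambda u,v:(260+(u+.5)/3.745-.5,175+(v+.5)/3.75-.5)
T=lambda u,v:(305+(u+.5)/6-.5,180+(v+.5)/6-.5)
for n,a,b in [('bottlecap',A(429,64),B(566,150)),('jar',A(231,107),B(423,121)),('rackTL',A(544,79),B(660,286)),('rackBR',A(678,122),B(722,384)),('rackTR',A(674,69),B(771,364)),('rackBL',A(547,130),B(612,308)),
 ('pin',(262,217.2),(260.6,190)),('houseFL',T(132,358),S(118,143)),('hFR',T(318,328),S(118,143)),('hBR',T(282,68),S(281,74)),('hBL',T(90,92),S(185,14)),('hFL',T(130,358),S(30,83))]:
    print(n,*tri(ct,a,cs,b))
E
python3 chk.py
```

```text
bottlecap [740.7   -3.8  125.25] 0.47500654274758763
jar [717.02 205.52  69.5 ] 0.5689951953031821
rackTL [ 754.39 -133.7    38.31] 6.851236949821373
rackBR [ 697.81 -273.17   46.16] 3.6231610835976387
rackTR [ 759.17 -273.45   41.56] 3.4012152250397785
rackBL [ 696.41 -134.23   35.39] 3.7861302403057198
pin [493.2  103.25  62.06] 3.8744333993563007
houseFL [451.61 -55.57 110.47] 40.978707511760405
hFR [ 441.04 -111.78  150.13] 0.10905912918387932
hBR [ 538.01 -101.53  150.12] 0.7144109357540079
hBL [529.91 -29.97 149.02] 0.059756778187129815
hFL [432.23 -43.16 146.76] 2.117157663032011
```

Run:
```python
import cv2
a=cv2.imread('pics/top0.png');b=cv2.imread('pics/side0.png')
def sv(im,x0,y0,w,h,k,n):
    o=cv2.resize(im[y0:y0+h,x0:x0+w],None,fx=k,fy=k,interpolation=cv2.INTER_CUBIC);o=cv2.convertScaleAbs(o,alpha=1.7);cv2.imwrite(n,o)
sv(a,312,185,60,55,10,'pics/z1.png')
sv(a,400,180,40,50,12,'pics/z2.png')
sv(b,262,175,80,75,8,'pics/z3.png')
sv(b,350,255,55,50,12,'pics/z4.png')
```

```text
(no output)
```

View pics/z1.png

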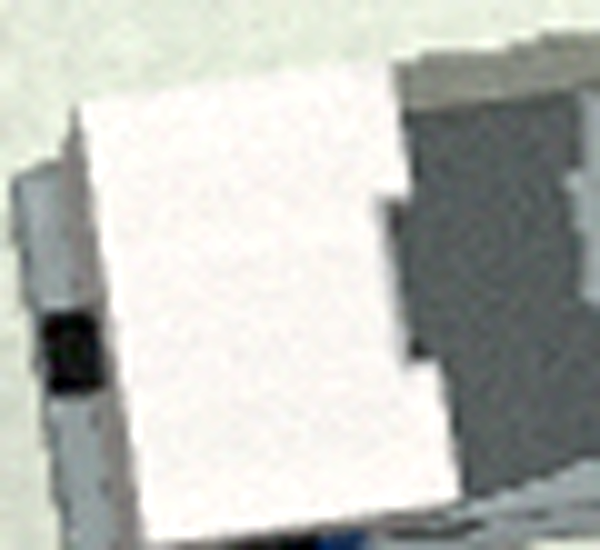

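View pics/z2.png

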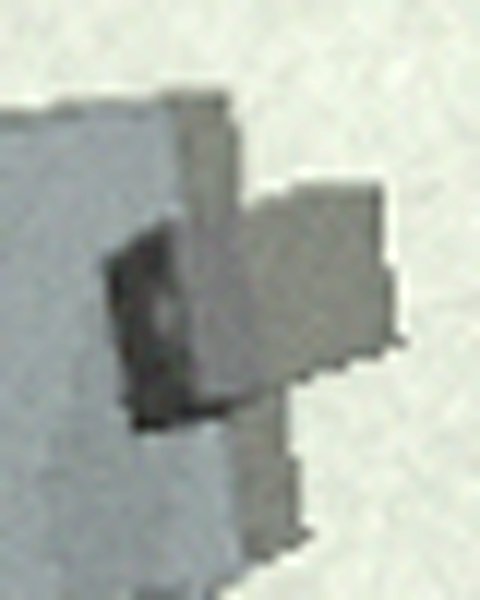

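View pics/z3.png

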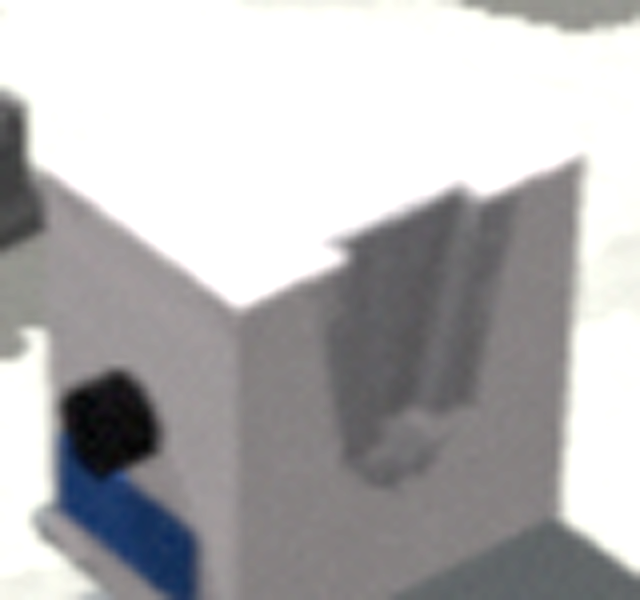

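View pics/z4.png

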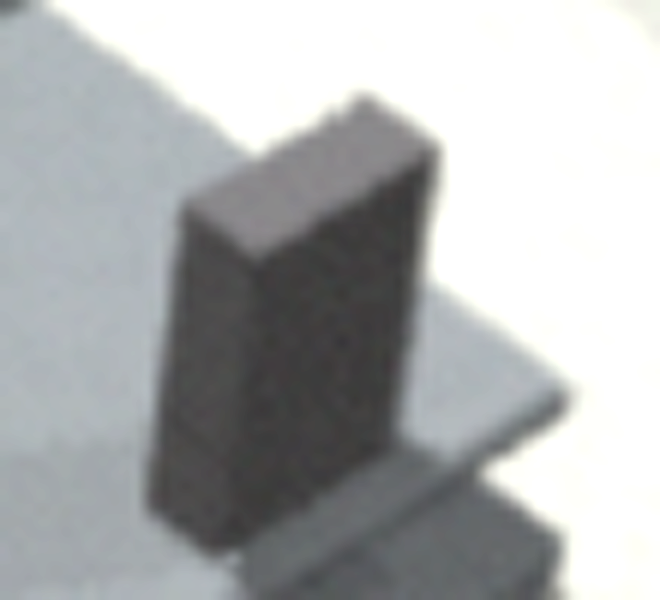

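```bash
cat > fit2.py <<'E'
from h import *
from scipy.optimize import least_squares
np.set_printoptions(precision=2,suppress=True)
ct=cam('top');cs=cam('side')
def Z(x0,y0,k): return lambda u,v:(x0+(u+.5)/k-.5,y0+(v+.5)/k-.5)
a=Z(312,185,10);b=Z(400,180,12);c3=Z(262,175,8);d=Z(350,255,12)
pts=[(ct,a(393,65),(50,70,60)),(ct,a(460,495),(-50,70,60)),(ct,a(411,195),(18,70,60)),(ct,a(437,358),(-18,70,60)),
(ct,b(180,222),(18,-79,15)),(ct,b(198,395),(-18,-79,15)),(ct,b(237,213),(18,-93,15)),(ct,b(250,388),(-18,-93,15)),
(cs,c3(237,307),(-50,70,60)),(cs,c3(582,158),(50,70,60)),(cs,c3(345,258),(-18,70,60)),(cs,c3(482,195),(18,70,60)),
(cs,d(185,203),(-18,-79,15)),(cs,d(260,255),(-18,-93,15)),(cs,d(437,150),(18,-93,15)),(cs,d(367,95),(18,-79,15))]
# per-camera translation bias allowed with 2mm prior
def f(p,full=False):
    x,y,a,h=p[:4];c,s=np.cos(a),np.sin(a);r=[]
    for cm,px,(u,v,b) in pts:
        off=p[4:7] if cm is ct else p[7:10]
        r.append(proj(cm,np.array([x+c*u-s*v,y+s*u+c*v,h+b])+off)[0]-px)
    if full:return np.array(r)
    return np.r_[np.ravel(r)/.4,p[4:]/2]
q=least_squares(f,[495,-175,.12,90]+[0]*6,x_scale=[10,10,.1,10]+[1]*6)
print(q.x,np.degrees(q.x[2]));print(f(q.x,True))
cov=np.linalg.inv(q.jac.T@q.jac);print('sd',np.sqrt(np.diag(cov))[:4])
# rotor
def rot(p,c):
    off=p[4:7] if c is ct else p[7:10]
    return off
from numpy.linalg import norm
oc=q.x[4:7]
L=atz(ct,[194.0,231.2],56+oc[2])-oc;R=atz(ct,[262,217.2],56+oc[2])-oc
print('rotor',L,R,norm(L-R),'mid',R+(L-R)*85/169,'dir',np.degrees(np.arctan2(*(L-R)[[1,0]]))-90)
E
python3 fit2.py
```

```text
[ 499.42 -174.88    0.13   88.     -0.21   -0.29   -1.31    0.21    0.29
    1.31] 7.399475817983838
[[-0.38 -0.8 ]
 [ 0.03  0.48]
 [ 0.1   0.27]
 [ 0.06 -0.09]
 [-1.19 -0.27]
 [-0.03  0.51]
 [-0.1  -0.37]
 [ 1.49  0.23]
 [-0.13  0.19]
 [ 0.24 -0.58]
 [ 0.86 -0.15]
 [-0.62  0.75]
 [-0.38 -0.02]
 [-0.34  0.25]
 [ 0.43 -0.27]
 [-0.02 -0.09]]
sd [1.54 1.54 0.   2.1 ]
rotor [460.75 269.84  56.  ] [492.44 104.81  56.  ] 168.04637183230116 mid [476.5  187.81  56.  ] dir 10.869195239441709
```

```bash
cat > plan.py <<'E'
from h import *
from scipy.spatial.transform import Rotation as Ro
def st():
    s=env.state();R=Ro.from_rotvec(s['tcp_rot']).as_matrix()
    th=np.degrees(np.arctan2(R[1,0],R[0,0]));return s,R,th
def plan(target,th_t,n):
    s,R,th=st();p=np.array(s['eef_pos']);dth=(th-th_t+180)%360-180  # twist needed
    print('t',round(s['time'],2),'pos',np.round(p,1),'th',round(th,2),'tilt',np.round(R[:,2],3),'F',np.round(s['ft_force'],1),'w',round(s['grip_width'],1))
    d=(np.array(target)-p)/n;rows=[]
    for i in range(n):
        a=np.radians(th-dth*i/n);x=np.array([np.cos(a),np.sin(a),0]);y=np.array([np.sin(a),-np.cos(a),0])
        rows.append([round(float(d@x)/10,2),round(float(d@y)/10,2),round(float(-d[2])/10,2),round(dth/n,2)])
    print(rows)
E
python3 -c "
from plan import *
plan([476.5,187.8,150],10.87,10)"
```

```text
t 1.6 pos [135.4 533.1 231.3] th 75.75 tilt [-0.  0. -1.] F [ 0.5 -0.2  0.1] w 85.4
[[-2.51, 4.16, 0.81, np.float64(6.49)], [-2.02, 4.41, 0.81, np.float64(6.49)], [-1.51, 4.61, 0.81, np.float64(6.49)], [-0.98, 4.75, 0.81, np.float64(6.49)], [-0.44, 4.83, 0.81, np.float64(6.49)], [0.11, 4.85, 0.81, np.float64(6.49)], [0.66, 4.81, 0.81, np.float64(6.49)], [1.2, 4.7, 0.81, np.float64(6.49)], [1.72, 4.54, 0.81, np.float64(6.49)], [2.23, 4.31, 0.81, np.float64(6.49)]]
```

Request:
arm_command(rows=[[-2.5, 4.15, 0.8, 6.5], [-2.0, 4.4, 0.8, 6.5], [-1.5, 4.6, 0.8, 6.5], [-1.0, 4.75, 0.8, 6.5], [-0.45, 4.8, 0.8, 6.5]], jaw=0)

```text
time: 2.22
eef_pos: [306.2, 359.6, 191.2]
tcp_rot: [-2.922, -1.152, -0.001]
ft_force: [0.6, 0.2, 0.5]
grip_width: 85.3
```

Request:
arm_command(rows=[[0.1, 4.85, 0.8, 6.5], [0.65, 4.8, 0.8, 6.5], [1.2, 4.7, 0.8, 6.5], [1.7, 4.5, 0.8, 6.5], [2.2, 4.3, 0.8, 6.5]])

```text
time: 2.85
eef_pos: [475.7, 186.8, 151.2]
tcp_rot: [-3.128, -0.288, -0.001]
ft_force: [-0.4, 1.1, 0.2]
grip_width: 85.3
```

Run:
```python
from plan import *
plan([476.5,187.8,100],10.87,5)
for n in('top','side'):
    c=cam(n); cv2.imwrite(f'pics/{n}1.png',c['img'][:,:,::-1])
    s=env.state();print(proj(c,s['eef_pos']))
a=cv2.imread('pics/top1.png')[150:290,160:300];b=cv2.imread('pics/side1.png')[60:220,170:300]
cv2.imwrite('pics/c1.png',np.hstack([cv2.resize(a,(400,400)),cv2.resize(b,(325,400))]))
```

```text
t 2.85 pos [475.7 186.8 151.2] th 10.52 tilt [ 0.  0. -1.] F [-0.4  1.1  0.2] w 85.3
[[0.02, -0.02, 1.02, np.float64(-0.07)], [0.02, -0.02, 1.02, np.float64(-0.07)], [0.02, -0.02, 1.02, np.float64(-0.07)], [0.02, -0.02, 1.02, np.float64(-0.07)], [0.02, -0.02, 1.02, np.float64(-0.07)]]
[[223.68819802 219.21944092]]
[[234.00563624 139.76904683]]
```

View pics/c1.png

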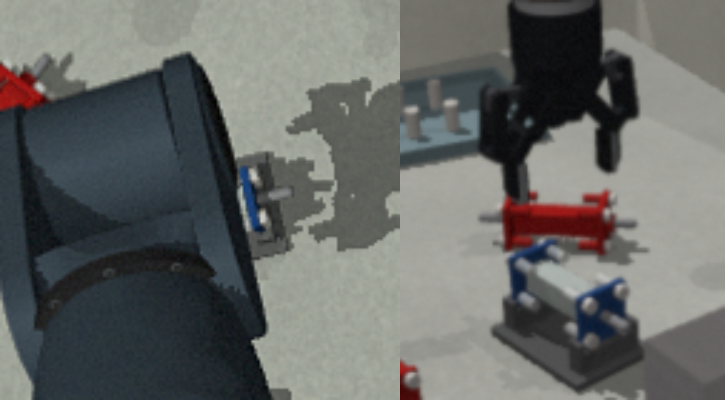

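Request:
arm_command(rows=[[0.1, -0.1, 2.2, -0.4], [0, 0, 2.2, 0], [0, 0, 2.2, 0], [0, 0, 2.2, 0], [0, 0, 2.2, 0]])

```text
time: 3.58
eef_pos: [475.1, 189.8, 40.8]
tcp_rot: [-3.126, -0.307, -0.0]
ft_force: [0.1, 0.3, -0.2]
grip_width: 85.5
```

Request:
arm_command(rows=[[0, 0, 0.3, 0], [0, 0, 0, 0], [0, 0, 0, 0], [0, 0, 0, 0], [0, 0, 0, 0]], jaw=1, newtons=40)

```text
time: 4.2
eef_pos: [475.9, 189.5, 39.3]
tcp_rot: [-3.126, -0.305, -0.003]
ft_force: [-1.1, 1.2, 6.2]
grip_width: 25.4
```

Run:
```python
from plan import *
plan([476.5,187.8,100],10.87,5)
for n in('top','side'):
    c=cam(n); cv2.imwrite(f'pics/{n}2.png',c['img'][:,:,::-1])
b=cv2.imread('pics/side2.png')[110:220,180:300]
cv2.imwrite('pics/c2.png',cv2.resize(b,None,fx=5,fy=5))
```

```text
t 4.2 pos [475.9 189.5  39.3] th 11.16 tilt [ 0.002  0.001 -1.   ] F [-1.1  1.2  6.2] w 25.4
[[0.0, 0.04, -1.21, np.float64(0.06)], [0.0, 0.04, -1.21, np.float64(0.06)], [0.0, 0.04, -1.21, np.float64(0.06)], [0.0, 0.04, -1.21, np.float64(0.06)], [0.0, 0.04, -1.21, np.float64(0.06)]]
```

View pics/c2.png

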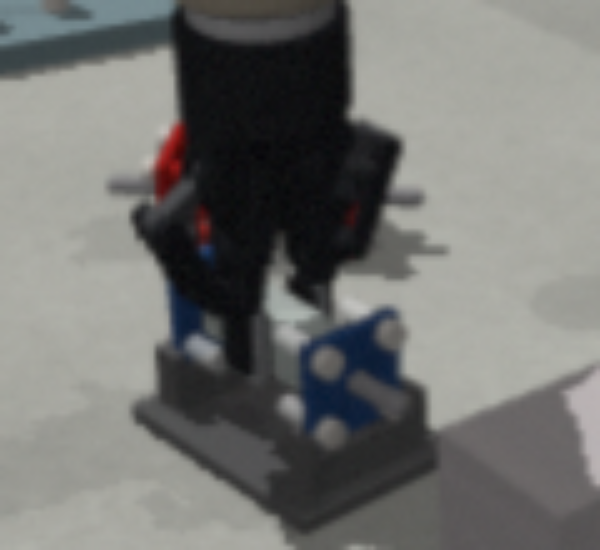

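Request:
arm_command(rows=[[0, 0, 0, 0], [0, 0, 0, 0], [0, 0, -0.3, 0], [0, 0, -0.7, 0], [0, 0, -1.0, 0]], jaw=1, newtons=80)

```text
time: 4.92
eef_pos: [475.1, 189.2, 58.7]
tcp_rot: [3.127, 0.305, -0.001]
ft_force: [0.6, 0.7, -3.5]
grip_width: 25.1
```

Request:
arm_command(rows=[[0, 0, -2, 0], [0, 0, -3, 0], [0, 0, -3.5, 0], [0, 0, -3.5, 0], [0, 0, -2, 0]])

```text
time: 5.55
eef_pos: [475.6, 189.3, 200.7]
tcp_rot: [-3.126, -0.305, -0.003]
ft_force: [-0.2, -0.1, -4.0]
grip_width: 25.0
```

Run:
```python
from plan import *
plan([502.4,-198,197],7.4,10)
for n in('top','side'):
    c=cam(n); cv2.imwrite(f'pics/{n}3.png',c['img'][:,:,::-1])
b=cv2.imread('pics/side3.png')[60:180,180:300]
cv2.imwrite('pics/c3.png',cv2.resize(b,None,fx=5,fy=5))
plan([502.4,-198,197],7.4,10)
```

```text
t 5.55 pos [475.6 189.3 200.7] th 11.14 tilt [ 0.002  0.001 -1.   ] F [-0.2 -0.1 -4. ] w 25.0
[[-0.49, 3.85, 0.04, np.float64(0.37)], [-0.46, 3.86, 0.04, np.float64(0.37)], [-0.44, 3.86, 0.04, np.float64(0.37)], [-0.41, 3.86, 0.04, np.float64(0.37)], [-0.38, 3.86, 0.04, np.float64(0.37)], [-0.36, 3.87, 0.04, np.float64(0.37)], [-0.33, 3.87, 0.04, np.float64(0.37)], [-0.31, 3.87, 0.04, np.float64(0.37)], [-0.28, 3.87, 0.04, np.float64(0.37)], [-0.26, 3.87, 0.04, np.float64(0.37)]]
t 5.65 pos [476.2 189.5 200.7] th 11.15 tilt [ 0.004  0.001 -1.   ] F [ 0.1  0.1 -3.7] w 25.2
[[-0.49, 3.85, 0.04, np.float64(0.37)], [-0.47, 3.86, 0.04, np.float64(0.37)], [-0.44, 3.86, 0.04, np.float64(0.37)], [-0.42, 3.86, 0.04, np.float64(0.37)], [-0.39, 3.86, 0.04, np.float64(0.37)], [-0.37, 3.87, 0.04, np.float64(0.37)], [-0.34, 3.87, 0.04, np.float64(0.37)], [-0.31, 3.87, 0.04, np.float64(0.37)], [-0.29, 3.87, 0.04, np.float64(0.37)], [-0.26, 3.88, 0.04, np.float64(0.37)]]
```

View pics/c3.png

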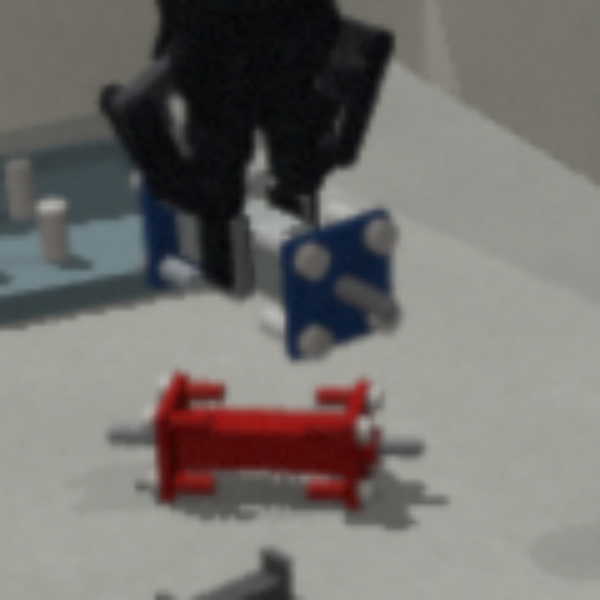

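Request:
arm_command(rows=[[-0.3, 2.0, 0, 0.4], [-0.5, 4.0, 0.05, 0.4], [-0.5, 4.5, 0.05, 0.4], [-0.5, 4.5, 0.05, 0.4], [-0.45, 4.5, 0.05, 0.4]])

```text
time: 6.28
eef_pos: [487.3, -8.0, 195.5]
tcp_rot: [-3.131, -0.25, 0.002]
ft_force: [0.5, 0.1, -2.8]
grip_width: 24.9
```

Request:
arm_command(rows=[[-0.4, 4.5, 0.05, 0.4], [-0.35, 4.5, 0.05, 0.4], [-0.35, 4.5, 0, 0.4], [-0.25, 3.5, 0, 0.3], [-0.15, 2.0, 0, 0.3]])

```text
time: 6.9
eef_pos: [500.6, -198.0, 194.4]
tcp_rot: [-3.135, -0.199, 0.002]
ft_force: [-0.0, 0.1, -3.1]
grip_width: 24.8
```

Run:
```python
from plan import *
for n in('top','side'):
    c=cam(n); cv2.imwrite(f'pics/{n}4.png',c['img'][:,:,::-1])
b=cv2.imread('pics/side4.png')[100:320,240:420];a=cv2.imread('pics/top4.png')[160:260,300:450]
cv2.imwrite('pics/c4.png',cv2.resize(b,None,fx=2.7,fy=2.7));cv2.imwrite('pics/c4t.png',cv2.resize(a,None,fx=5,fy=5))
plan([502.4,-198,120],7.4,5)
```

```text
t 7.0 pos [ 500.8 -197.8  194.6] th 7.25 tilt [-0.001  0.    -1.   ] F [ 0.2  0.7 -3.2] w 25.0
[[0.03, 0.01, 1.49, np.float64(-0.03)], [0.03, 0.01, 1.49, np.float64(-0.03)], [0.03, 0.01, 1.49, np.float64(-0.03)], [0.03, 0.01, 1.49, np.float64(-0.03)], [0.03, 0.01, 1.49, np.float64(-0.03)]]
```

View pics/c4.png

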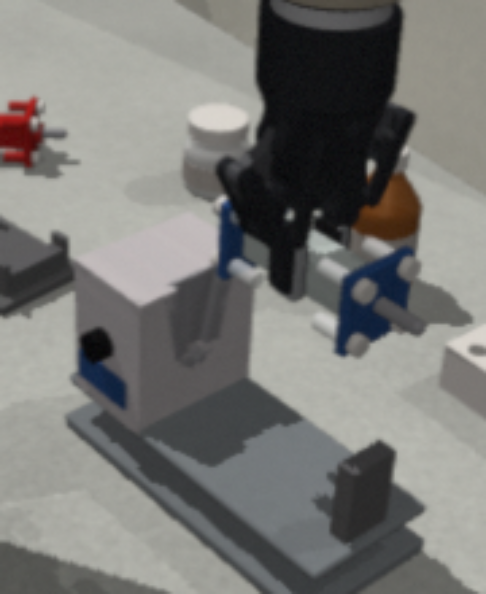

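View pics/c4t.png

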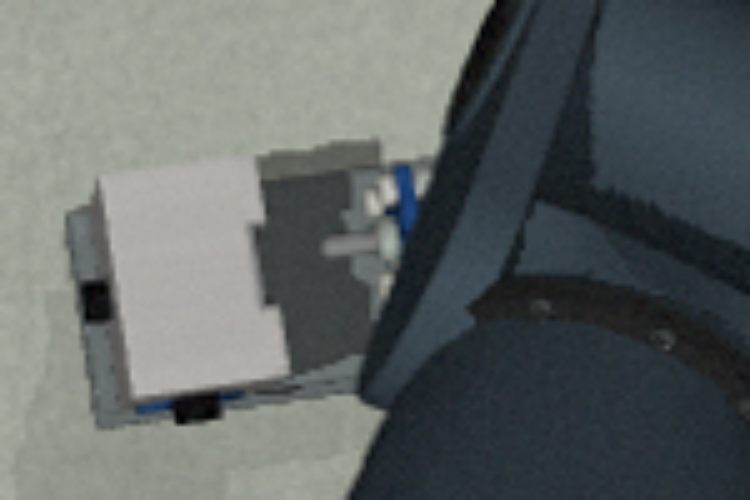

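```bash
cat > sf.py <<'E'
from plan import *
np.set_printoptions(precision=2,suppress=True)
SX,SY,SA,SH=499.4,-174.9,np.radians(7.4),88.
off={'top':np.array([-.2,-.3,-1.3]),'side':np.array([.2,.3,1.3])}
def tostand(P):
    d=np.array(P)-[SX,SY,0];c,s=np.cos(SA),np.sin(SA);return np.array([c*d[0]+s*d[1],-s*d[0]+c*d[1],d[2]])
def toworld(Q):
    c,s=np.cos(SA),np.sin(SA);return np.array([SX+c*Q[0]-s*Q[1],SY+s*Q[0]+c*Q[1],Q[2]])
def pt(name,c,px,z): return tostand(atz(c,px,z+off[name][2])-off[name])
def info():
    s,R,th=st();P=np.array(s['eef_pos']);q=tostand(P)
    print('t',round(s['time'],2),'tcp_stand',q,'axis z',round(P[2]+16.7,1),'yawerr',round(th-7.4,2),'F_stand',tostand(np.r_[np.array(s['ft_force'])[:2]+[SX,SY],s['ft_force'][2]]),'tq',np.array(s['torque']),'tilt',R[:2,2])
E
python3 - <<'E'
from sf import *
info()
ct=cam('top');cs=cam('side');z=st()[0]['eef_pos'][2]+16.7
print(pt('top',ct,(364.6,208.9),z),pt('side',cs,(396.7,220),z))
info()
E
```

```text
t 7.0 tcp_stand [ -1.56 -22.93 194.65] axis z 211.3 yawerr -0.15 F_stand [ 0.27  0.68 -3.22] tq [ 0.03 -0.02 -0.02] tilt [-0.  0.]
[ -2.42  55.68 211.53] [   3.69 -109.37  211.53]
t 7.1 tcp_stand [ -1.37 -21.18 194.83] axis z 211.5 yawerr -0.06 F_stand [-0.4  -0.27 -3.06] tq [-0.02  0.01 -0.  ] tilt [-0.  0.]
```

Request:
arm_command(rows=[[0.1, -0.7, 0, 0], [0.1, -0.7, 0, 0], [0, 0, 1.0, 0], [0, 0, 1.5, 0], [0, 0, 1.5, 0]])

```text
time: 7.72
eef_pos: [501.0, -182.6, 153.8]
tcp_rot: [-3.135, -0.201, 0.001]
ft_force: [-0.8, 0.3, -4.1]
grip_width: 24.7
```

Request:
arm_command(rows=[[0, 0, 1.5, 0], [0, 0, 1.5, 0], [0, 0, 1.0, 0], [0, 0, 0.5, 0], [0, 0, 0, 0]])

```text
time: 8.35
eef_pos: [501.3, -182.7, 110.2]
tcp_rot: [-3.135, -0.201, 0.0]
ft_force: [0.2, -0.3, -2.9]
grip_width: 25.0
```

```bash
cat > look.py <<'E'
from sf import *
import sys
k=sys.argv[1]
for n in('top','side'):
    c=cam(n); cv2.imwrite(f'pics/{n}{k}.png',c['img'][:,:,::-1]);info()
b=cv2.imread(f'pics/side{k}.png')[170:310,265:405];a=cv2.imread(f'pics/top{k}.png')[185:245,325:425]
cv2.imwrite(f'pics/c{k}.png',cv2.resize(b,None,fx=4.2,fy=4.2,interpolation=2));cv2.imwrite(f'pics/c{k}t.png',cv2.resize(a,None,fx=7,fy=7,interpolation=2))
E
python3 look.py 5
```

```text
t 8.4 tcp_stand [  0.99  -8.03 110.51] axis z 127.2 yawerr -0.05 F_stand [ 0.56  0.21 -2.92] tq [-0.03  0.03  0.01] tilt [ 0. -0.]
t 8.45 tcp_stand [  1.09  -8.09 110.69] axis z 127.4 yawerr -0.06 F_stand [-1.37 -0.09 -3.14] tq [-0.01 -0.   -0.03] tilt [ 0. -0.]
```

View pics/c5.png

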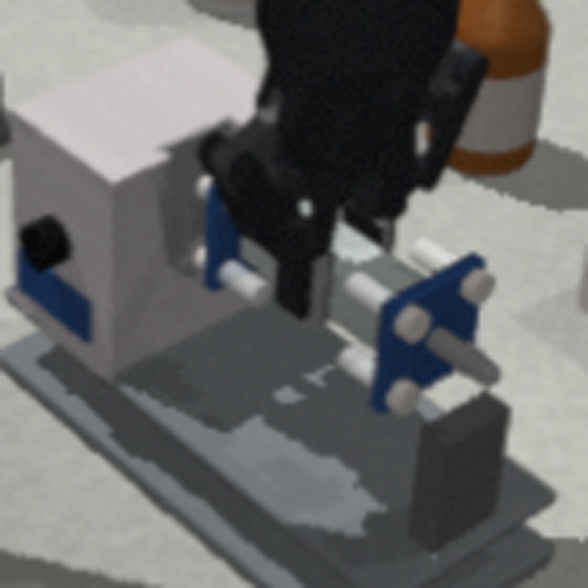

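View pics/c5t.png

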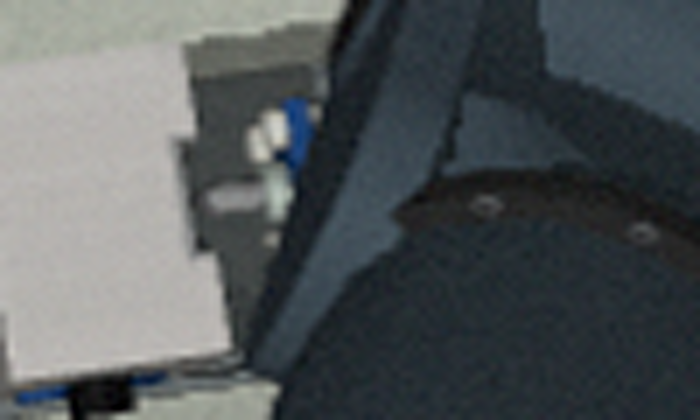

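Run:
```python
from sf import *
ct=cam('top');cs=cam('side');z=127.3
print(pt('top',ct,(353.9,213.1),z),pt('side',cs,(382.9,259.3),z)); 
print([np.round((proj(ct,toworld([x,70,148.])+off['top'])[0]-[324.5,184.5])*7) for x in(-18,18)])
info()
```

```text
[  0.24  67.77 127.3 ] [  3.8  -94.76 127.3 ]
[array([216., 250.]), array([198., 139.])]
t 8.55 tcp_stand [  1.07  -8.04 110.74] axis z 127.4 yawerr -0.05 F_stand [ 0.83 -0.52 -3.38] tq [ 0.02  0.   -0.01] tilt [ 0. -0.]
```

```bash
cat > avg.py <<'E'
from sf import *
import sys
N=int(sys.argv[1]) if len(sys.argv)>1 else 6
F=[];P=[];Tq=[]
for i in range(N):
    viewer.read_camera('side');s=env.state();F.append(np.array(s['ft_force']));P.append(np.array(s['eef_pos']));Tq.append(np.array(s['torque']))
F=np.mean(F,0);P=np.mean(P,0)
print('t',round(s['time'],2),'tcp_stand',tostand(P),'axz',round(P[2]+16.7,2),'F_stand',tostand(np.r_[F[:2]+[SX,SY],F[2]]),'Tq',np.mean(Tq,0),'yaw',round(st()[2]-7.4,2))
E
python3 avg.py
```

```text
t 8.85 tcp_stand [  0.94  -7.97 110.54] axz 127.24 F_stand [ 0.07 -0.37 -2.92] Tq [-0.02  0.    0.  ] yaw -0.05
```

Request:
arm_command(rows=[[-0.05, -0.15, 0, 0], [-0.05, -0.15, 0, 0], [0, -0.1, 0, 0], [0, -0.1, 0, 0], [0, -0.1, 0, 0]])

```text
time: 9.48
eef_pos: [499.5, -176.9, 110.3]
tcp_rot: [3.135, 0.201, 0.0]
ft_force: [-1.2, -3.0, -3.3]
grip_width: 24.6
```

```bash
python3 avg.py
```

```text
t 9.78 tcp_stand [ -0.16  -1.97 110.31] axz 127.01 F_stand [-0.77 -2.33 -3.16] Tq [-0.41  0.09  0.08] yaw -0.06
```

Request:
arm_command(rows=[[0, -0.1, 0, 0], [0, -0.1, 0, 0], [0, -0.1, 0, 0], [0, -0.1, 0, 0], [0, -0.1, 0, 0]])

```text
time: 10.4
eef_pos: [498.9, -171.8, 110.3]
tcp_rot: [3.135, 0.201, 0.0]
ft_force: [-0.7, -4.7, -3.2]
grip_width: 24.7
```

```bash
python3 avg.py
```

```text
t 10.7 tcp_stand [ -0.16   3.08 110.3 ] axz 127.0 F_stand [-1.41 -3.73 -3.23] Tq [-0.63  0.16  0.11] yaw -0.05
```

Request:
arm_command(rows=[[0, -0.1, 0, 0], [0, -0.1, 0, 0], [0, -0.1, 0, 0], [0, -0.1, 0, 0], [0, -0.1, 0, 0]])

```text
time: 11.32
eef_pos: [498.2, -166.9, 110.3]
tcp_rot: [3.135, 0.201, -0.0]
ft_force: [-2.2, -6.5, -3.0]
grip_width: 24.8
```

```bash
python3 avg.py
```

```text
t 11.62 tcp_stand [ -0.16   8.04 110.31] axz 127.01 F_stand [-1.77 -5.17 -3.29] Tq [-0.9   0.2   0.14] yaw -0.05
```

Request:
arm_command(rows=[[0, -0.1, 0, 0], [0, -0.1, 0, 0], [0, -0.1, 0, 0], [0, -0.1, 0, 0], [0, -0.1, 0, 0]])

```text
time: 12.25
eef_pos: [497.5, -162.2, 110.3]
tcp_rot: [3.135, 0.201, -0.0]
ft_force: [-1.9, -7.1, -3.2]
grip_width: 24.7
```

```bash
python3 avg.py; python3 look.py 6
```

```text
t 12.55 tcp_stand [ -0.19  12.83 110.34] axz 127.04 F_stand [-2.35 -6.71 -3.53] Tq [-1.11  0.23  0.17] yaw -0.04
t 12.6 tcp_stand [ -0.17  12.79 110.36] axis z 127.1 yawerr -0.04 F_stand [-3.22 -7.13 -3.32] tq [-1.12  0.24  0.17] tilt [ 0. -0.]
t 12.65 tcp_stand [ -0.19  12.81 110.33] axis z 127.0 yawerr -0.04 F_stand [-2.37 -7.28 -3.89] tq [-1.11  0.26  0.18] tilt [ 0. -0.]
```

View pics/c6.png

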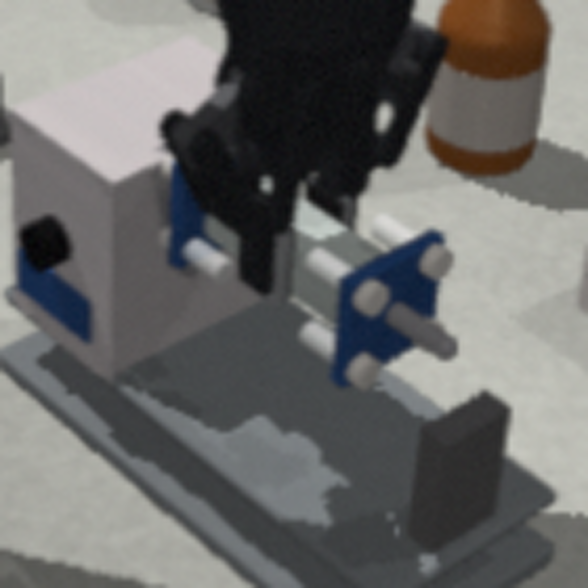

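View pics/c6t.png

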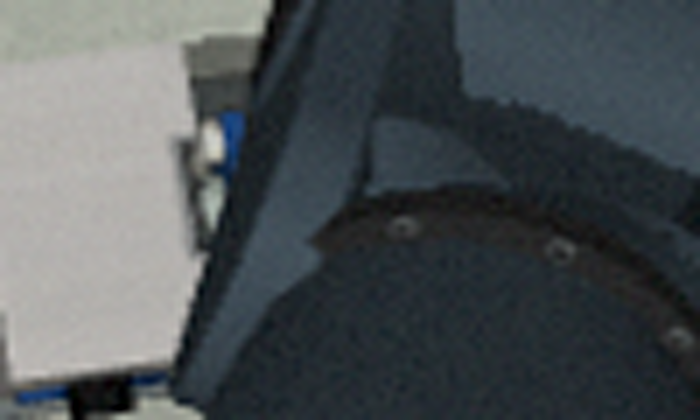

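Request:
arm_command(rows=[[0, 0.03, 0.2, 0], [0, 0, 0.25, 0], [0, 0, 0.25, 0], [0, 0, 0.25, 0], [0, 0, 0.25, 0]])

```text
time: 13.28
eef_pos: [498.6, -162.7, 98.9]
tcp_rot: [3.134, 0.201, 0.004]
ft_force: [0.6, -5.7, 0.7]
grip_width: 24.9
```

```bash
python3 avg.py 4; python3 look.py 7
```

```text
t 13.47 tcp_stand [ 0.62 12.27 98.63] axz 115.33 F_stand [ 1.25 -6.7  -4.21] Tq [-1.04 -0.34 -0.05] yaw -0.08
t 13.53 tcp_stand [ 0.63 12.27 98.6 ] axis z 115.3 yawerr -0.08 F_stand [ 1.68 -7.27 -4.36] tq [-1.09 -0.34 -0.05] tilt [ 0. -0.]
t 13.57 tcp_stand [ 0.6  12.29 98.57] axis z 115.3 yawerr -0.08 F_stand [ 2.   -6.55 -4.85] tq [-1.08 -0.36 -0.04] tilt [ 0. -0.]
```

View pics/c7.png

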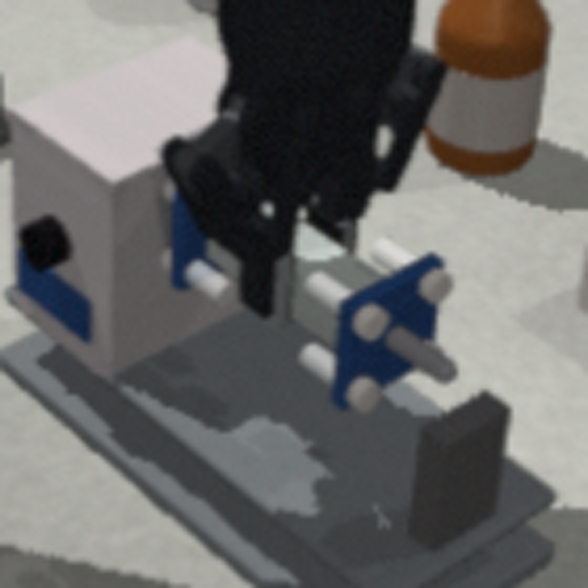

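Run:
```python
from sf import *
cs=cam('side')
for z in(113.3,115.3,117.3): print(pt('side',cs,(373.0,257.7),z))
```

```text
[  7.66 -71.41 113.3 ]
[  5.75 -72.96 115.3 ]
[  3.84 -74.51 117.3 ]
```

Request:
arm_command(rows=[[0, 0, 0.15, 0], [0, 0, 0.15, 0], [0, 0, 0.15, 0], [0, 0, 0.15, 0], [0, 0, 0.1, 0]])

```text
time: 14.25
eef_pos: [498.6, -162.7, 91.9]
tcp_rot: [3.134, 0.201, 0.004]
ft_force: [0.5, -6.4, 0.9]
grip_width: 24.9
```

```bash
python3 avg.py 4; python3 look.py 8
```

```text
t 14.45 tcp_stand [ 0.69 12.23 91.81] axz 108.51 F_stand [ 0.73 -6.78 -1.77] Tq [-0.92 -0.2  -0.05] yaw -0.08
t 14.5 tcp_stand [ 0.71 12.24 91.81] axis z 108.5 yawerr -0.08 F_stand [ 0.33 -6.01 -1.64] tq [-0.93 -0.24 -0.04] tilt [ 0. -0.]
t 14.55 tcp_stand [ 0.68 12.24 91.78] axis z 108.5 yawerr -0.08 F_stand [ 0.99 -7.81 -2.68] tq [-0.86 -0.22 -0.1 ] tilt [ 0. -0.]
```

View pics/c8.png

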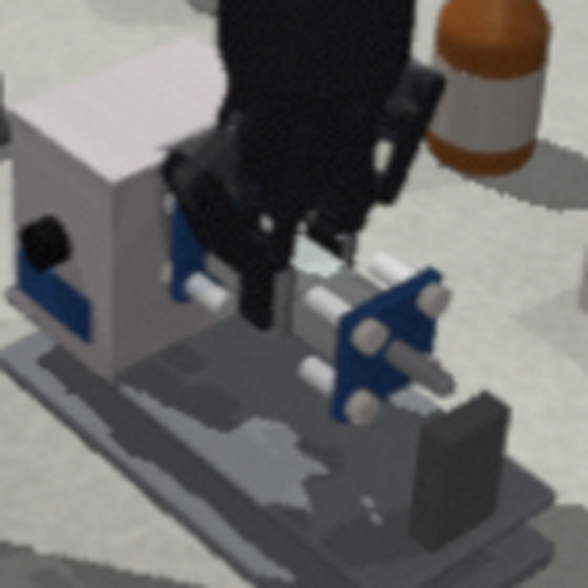

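Request:
arm_command(rows=[[0, 0, 0.1, 0], [0, 0, 0.1, 0], [0, 0, 0.1, 0], [0, 0, 0.1, 0], [0, 0, 0.1, 0]])

```text
time: 15.18
eef_pos: [498.6, -162.7, 87.0]
tcp_rot: [3.134, 0.2, 0.004]
ft_force: [0.4, -6.3, 1.3]
grip_width: 24.8
```

```bash
python3 avg.py 4
```

```text
t 15.38 tcp_stand [ 0.71 12.23 86.84] axz 103.54 F_stand [ 0.62 -6.33 -1.06] Tq [-0.89 -0.22 -0.05] yaw -0.08
```

Request:
arm_command(rows=[[0, 0, 0.1, 0], [0, 0, 0.1, 0], [0, 0, 0.1, 0], [0, 0, 0.1, 0], [0, 0, 0.1, 0]])

```text
time: 16.0
eef_pos: [498.6, -162.7, 82.0]
tcp_rot: [3.134, 0.2, 0.004]
ft_force: [0.9, -7.0, 1.0]
grip_width: 24.7
```

```bash
python3 avg.py 4; python3 look.py 9
```

```text
t 16.2 tcp_stand [ 0.72 12.22 81.8 ] axz 98.5 F_stand [ 0.62 -6.7  -1.71] Tq [-0.94 -0.23 -0.03] yaw -0.08
t 16.25 tcp_stand [ 0.7  12.24 81.77] axis z 98.5 yawerr -0.08 F_stand [ 0.29 -6.38 -3.02] tq [-0.99 -0.26 -0.05] tilt [ 0. -0.]
t 16.3 tcp_stand [ 0.7  12.23 81.77] axis z 98.5 yawerr -0.08 F_stand [ 2.07 -5.3  -3.1 ] tq [-0.98 -0.22  0.01] tilt [ 0. -0.]
```

View pics/c9.png

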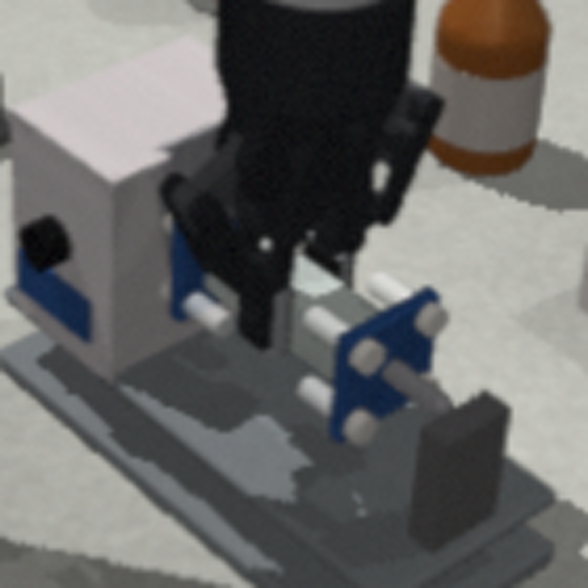

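Request:
arm_command(rows=[[0, 0, 0.06, 0], [0, 0, 0.06, 0], [0, 0, 0.06, 0], [0, 0, 0.06, 0], [0, 0, 0.06, 0]])

```text
time: 16.92
eef_pos: [498.6, -162.7, 79.0]
tcp_rot: [3.134, 0.2, 0.004]
ft_force: [0.9, -7.3, 1.0]
grip_width: 24.7
```

```bash
python3 avg.py 4
```

```text
t 17.12 tcp_stand [ 0.72 12.2  78.85] axz 95.55 F_stand [ 0.62 -6.13 -1.16] Tq [-0.89 -0.18 -0.03] yaw -0.08
```

Request:
arm_command(rows=[[0, 0, 0.04, 0], [0, 0, 0.04, 0], [0, 0, 0.04, 0], [0, 0, 0.04, 0], [0, 0, 0.04, 0]])

```text
time: 17.75
eef_pos: [498.6, -162.7, 76.9]
tcp_rot: [3.134, 0.2, 0.004]
ft_force: [0.4, -7.0, 0.5]
grip_width: 24.5
```

```bash
python3 avg.py 4
```

```text
t 17.95 tcp_stand [ 0.72 12.21 76.83] axz 93.53 F_stand [ 0.61 -6.27 -1.48] Tq [-0.91 -0.23 -0.03] yaw -0.08
```

Request:
arm_command(rows=[[0, 0, 0.04, 0], [0, 0, 0.04, 0], [0, 0, 0.04, 0], [0, 0, 0.04, 0], [0, 0, 0.04, 0]])

```text
time: 18.58
eef_pos: [498.4, -162.6, 74.7]
tcp_rot: [3.134, 0.201, 0.003]
ft_force: [1.3, -5.9, -2.4]
grip_width: 24.6
```

```bash
python3 avg.py 4
```

```text
t 18.77 tcp_stand [ 0.55 12.33 74.59] axz 91.29 F_stand [ 1.22 -5.78 -4.59] Tq [-1.02 -0.23 -0.05] yaw -0.08
```

Request:
arm_command(rows=[[0, 0, 0.04, 0], [0, 0, 0.04, 0], [0, 0, 0.04, 0], [0, 0, 0.04, 0], [0, 0, 0.04, 0]])

```text
time: 19.4
eef_pos: [498.0, -162.4, 72.3]
tcp_rot: [3.135, 0.201, 0.002]
ft_force: [1.1, -5.8, -4.3]
grip_width: 25.0
```

```bash
python3 avg.py 4
```

```text
t 19.6 tcp_stand [ 0.26 12.52 72.36] axz 89.06 F_stand [-0.21 -6.16 -4.8 ] Tq [-1.02 -0.1   0.01] yaw -0.07
```

Request:
arm_command(rows=[[0, 0, 0.03, 0], [0, 0, 0.03, 0], [0, 0, 0.03, 0], [0, 0, 0.03, 0], [0, 0, 0.03, 0]])

```text
time: 20.23
eef_pos: [498.2, -162.5, 71.2]
tcp_rot: [3.135, 0.201, 0.002]
ft_force: [0.2, -6.4, 1.2]
grip_width: 24.6
```

```bash
python3 avg.py 4; python3 look.py 10
```

```text
t 20.43 tcp_stand [ 0.45 12.39 71.26] axz 87.96 F_stand [-0.92 -5.83 -0.56] Tq [-0.68  0.06  0.06] yaw -0.07
t 20.48 tcp_stand [ 0.44 12.4  71.3 ] axis z 88.0 yawerr -0.07 F_stand [-0.47 -6.01 -0.34] tq [-0.7  -0.01  0.07] tilt [ 0. -0.]
t 20.52 tcp_stand [ 0.44 12.38 71.28] axis z 88.0 yawerr -0.07 F_stand [-0.74 -6.04  1.08] tq [-0.73  0.14  0.07] tilt [ 0. -0.]
```

View pics/c10.png

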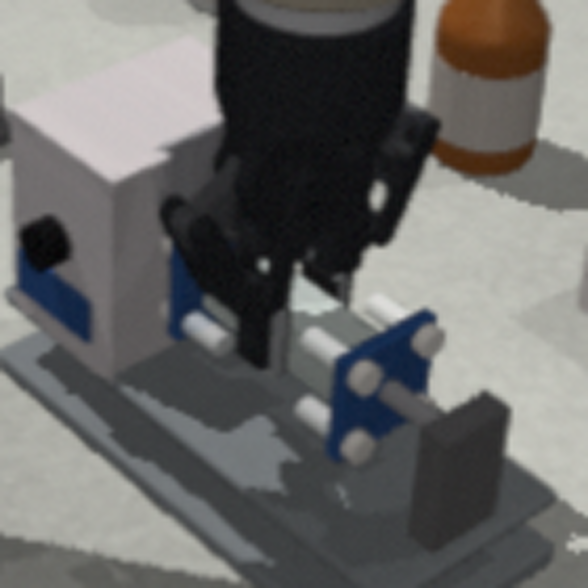

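Run:
```python
from sf import *
c=cam('side');im=cv2.imread('pics/side10.png');x0,y0=320,240;k=9
o=cv2.resize(im[y0:y0+65,x0:x0+75],None,fx=k,fy=k,interpolation=2);o=cv2.convertScaleAbs(o,alpha=1.5)
def L(P,col):
    q=(proj(c,np.array([toworld(p) for p in P])+off['side'])-[x0,y0]+.5)*k;cv2.polylines(o,[np.round(q).astype(int)],False,col,1,cv2.LINE_AA)
m=7.6
for z,col in((88,(0,255,0)),(91,(0,0,255))):
  for xx in(.5,):
    L([[xx,m-53,z],[xx,m-85,z]],col)
    L([[xx-26,m-53,z-26],[xx+26,m-53,z-26],[xx+26,m-53,z+26],[xx-26,m-53,z+26],[xx-26,m-53,z-26]],col)
h=88
L([[-18,-93,h+15],[18,-93,h+15],[18,-79,h+15],[-18,-79,h+15],[-18,-93,h+15]],(255,0,255))
cv2.imwrite('pics/o10.png',o)
```

```text
(no output)
```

View pics/o10.png

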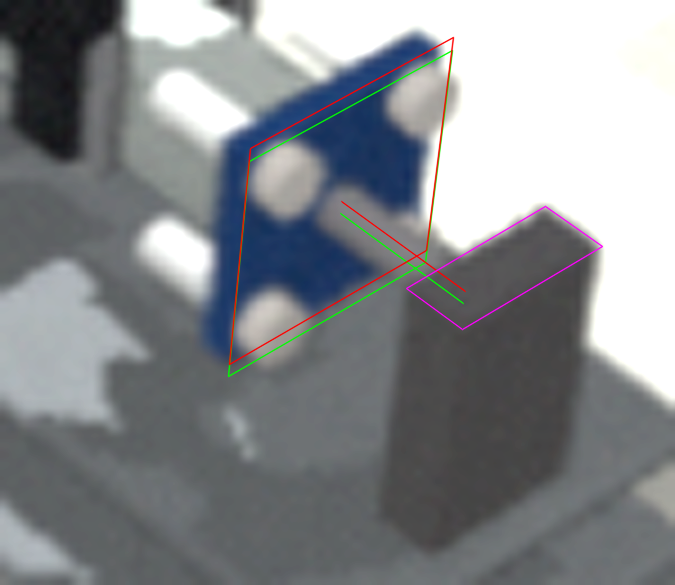

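Request:
arm_command(rows=[[0, 0.05, -0.02, 0], [0, 0.05, 0, 0], [0, 0.05, 0, 0], [0, 0.05, 0, 0], [0, 0, 0, 0]])

```text
time: 21.2
eef_pos: [498.5, -164.5, 71.4]
tcp_rot: [3.135, 0.201, 0.002]
ft_force: [1.2, -5.7, -1.8]
grip_width: 25.2
```

```bash
python3 avg.py 5
```

```text
t 21.45 tcp_stand [ 0.43 10.49 71.4 ] axz 88.1 F_stand [-0.7  -5.56 -1.28] Tq [-0.7  -0.05  0.04] yaw -0.07
```

Request:
arm_command(rows=[[0, 0.03, 0, 0], [0, 0.03, 0, 0], [0, 0.03, 0, 0], [0, 0.03, 0, 0], [0, 0.03, 0, 0]])

```text
time: 22.08
eef_pos: [498.5, -165.8, 71.3]
tcp_rot: [3.135, 0.201, 0.002]
ft_force: [2.1, -5.0, -0.9]
grip_width: 24.4
```

```bash
python3 avg.py 5
```

```text
t 22.32 tcp_stand [ 0.29  9.11 71.25] axz 87.95 F_stand [ 1.26 -4.62 -0.15] Tq [-0.51 -0.29 -0.09] yaw -0.07
```

Request:
arm_command(rows=[[0, 0.03, 0, 0], [0, 0.03, 0, 0], [0, 0.03, 0, 0], [0, 0.03, 0, 0], [0, 0, 0, 0]])

```text
time: 22.95
eef_pos: [498.5, -167.0, 71.2]
tcp_rot: [3.135, 0.201, 0.001]
ft_force: [3.4, -4.7, 1.3]
grip_width: 24.9
```

```bash
python3 avg.py 5; python3 look.py 11
```

```text
t 23.2 tcp_stand [ 0.2   7.99 71.17] axz 87.87 F_stand [ 2.05 -4.48  0.03] Tq [-0.43 -0.41 -0.15] yaw -0.07
t 23.25 tcp_stand [ 0.19  8.01 71.17] axis z 87.9 yawerr -0.07 F_stand [ 2.65 -4.99  1.26] tq [-0.38 -0.37 -0.14] tilt [ 0. -0.]
t 23.3 tcp_stand [ 0.22  8.01 71.18] axis z 87.9 yawerr -0.07 F_stand [ 2.99 -4.48  0.56] tq [-0.41 -0.46 -0.14] tilt [ 0. -0.]
```

View pics/c11.png

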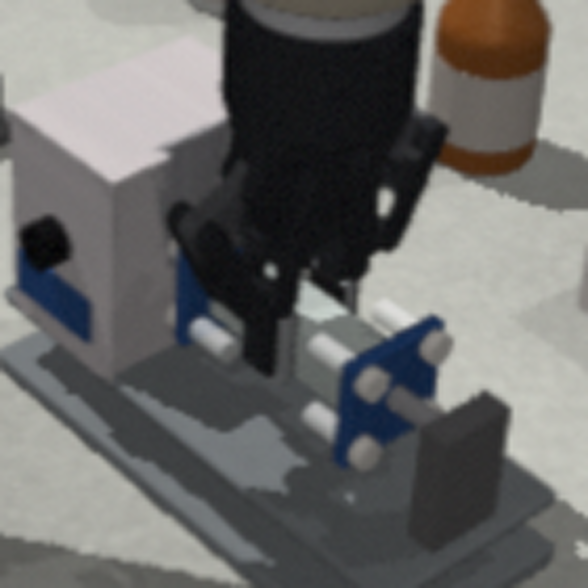

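Request:
arm_command(rows=[[0.03, 0, -0.02, 0], [0.02, 0.02, -0.02, 0], [0, 0.03, 0, 0], [0, 0.03, 0, 0], [0, 0, 0, 0]])

```text
time: 23.92
eef_pos: [498.7, -167.6, 71.3]
tcp_rot: [-3.135, -0.201, 0.0]
ft_force: [1.1, -4.8, -1.4]
grip_width: 25.2
```

```bash
python3 avg.py 5
```

```text
t 24.18 tcp_stand [ 0.28  7.31 71.35] axz 88.05 F_stand [ 0.64 -4.59 -1.2 ] Tq [-0.52 -0.22 -0.06] yaw -0.05
```

Request:
arm_command(rows=[[0.01, 0.04, 0, 0], [0.01, 0.04, 0, 0], [0, 0.04, 0, 0], [0, 0.04, 0, 0], [0, 0, 0, 0]])

```text
time: 24.8
eef_pos: [499.1, -169.2, 71.3]
tcp_rot: [-3.135, -0.201, 0.0]
ft_force: [-0.5, -4.5, -2.0]
grip_width: 24.9
```

```bash
python3 avg.py 6
```

```text
t 25.1 tcp_stand [ 0.46  5.73 71.35] axz 88.05 F_stand [-0.9  -4.06 -1.62] Tq [-0.48  0.05  0.06] yaw -0.05
```

Request:
arm_command(rows=[[0, 0.03, 0, 0], [0, 0.03, 0, 0], [0, 0.03, 0, 0], [0, 0.03, 0, 0], [0, 0, 0, 0]])

```text
time: 25.72
eef_pos: [499.3, -170.4, 71.4]
tcp_rot: [-3.135, -0.201, 0.0]
ft_force: [-0.3, -3.6, -2.0]
grip_width: 24.9
```

```bash
python3 avg.py 6
```

```text
t 26.02 tcp_stand [ 0.53  4.49 71.38] axz 88.08 F_stand [-0.76 -3.89 -2.01] Tq [-0.47  0.1   0.07] yaw -0.05
```

Request:
arm_command(rows=[[0, 0.02, 0, 0], [0, 0.02, 0, 0], [0, 0.02, 0, 0], [0, 0.02, 0, 0], [0, 0, 0, 0]])

```text
time: 26.65
eef_pos: [499.5, -171.2, 71.4]
tcp_rot: [-3.135, -0.201, 0.0]
ft_force: [-0.7, -4.7, -2.3]
grip_width: 24.6
```

```bash
python3 avg.py 6; python3 look.py 12
```

```text
t 26.95 tcp_stand [ 0.54  3.69 71.39] axz 88.09 F_stand [-0.63 -3.13 -1.52] Tq [-0.41  0.09  0.08] yaw -0.05
t 27.0 tcp_stand [ 0.55  3.68 71.39] axis z 88.1 yawerr -0.05 F_stand [-0.53 -3.38 -2.1 ] tq [-0.39  0.05  0.05] tilt [-0. -0.]
t 27.05 tcp_stand [ 0.52  3.67 71.39] axis z 88.1 yawerr -0.06 F_stand [-1.11 -1.39 -1.38] tq [-0.39  0.1   0.05] tilt [-0.  0.]
```

View pics/c12.png

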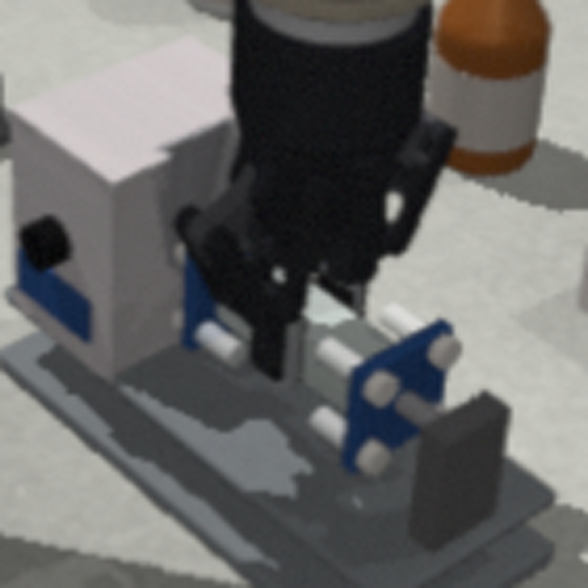

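Request:
arm_command(rows=[[0, 0.02, 0, 0], [0, 0.02, 0, 0], [0, 0.02, 0, 0], [0, 0, 0, 0], [0, 0, 0, 0]])

```text
time: 27.68
eef_pos: [499.5, -171.7, 71.4]
tcp_rot: [-3.135, -0.201, 0.0]
ft_force: [-1.1, -0.7, -0.9]
grip_width: 25.1
```

```bash
python3 avg.py 6
```

```text
t 27.98 tcp_stand [ 0.52  3.17 71.38] axz 88.08 F_stand [-0.4  -0.76 -1.25] Tq [-0.04  0.08  0.07] yaw -0.06
```

Request:
arm_command(rows=[[0, 0.02, 0, 0], [0, 0.02, 0, 0], [0, 0.02, 0, 0], [0, 0, 0, 0], [0, 0, 0, 0]])

```text
time: 28.6
eef_pos: [499.5, -172.0, 71.3]
tcp_rot: [-3.135, -0.201, 0.0]
ft_force: [-0.3, 5.4, 0.5]
grip_width: 24.8
```

```bash
python3 avg.py 6
```

```text
t 28.9 tcp_stand [ 0.49  2.85 71.32] axz 88.02 F_stand [ 0.32  5.55 -0.72] Tq [0.87 0.01 0.08] yaw -0.06
```

Request:
arm_command(rows=[[0, -0.02, 0, 0], [0, -0.01, 0, 0], [0, 0, 0, 0], [0, 0, 0, 0], [0, 0, 0, 0]], jaw=1, newtons=25)

```text
time: 29.52
eef_pos: [499.5, -172.0, 71.4]
tcp_rot: [-3.135, -0.201, 0.0]
ft_force: [-0.3, 4.8, -2.1]
grip_width: 24.8
```

```bash
python3 avg.py 6
```

```text
t 29.82 tcp_stand [ 0.51  2.85 71.35] axz 88.05 F_stand [ 0.84  4.97 -1.6 ] Tq [0.85 0.04 0.05] yaw -0.05
```

Request:
arm_command(rows=[[0, 0, 0.02, 0], [0, 0, 0.02, 0], [0, 0, 0.02, 0], [0, 0, 0, 0], [0, 0, 0, 0]])

```text
time: 30.45
eef_pos: [499.7, -172.0, 71.1]
tcp_rot: [-3.135, -0.201, -0.0]
ft_force: [-1.2, 6.1, 2.3]
grip_width: 24.7
```

```bash
python3 avg.py 6
```

```text
t 30.75 tcp_stand [ 0.63  2.83 71.08] axz 87.78 F_stand [-0.46  6.37  2.47] Tq [ 0.9   0.16 -0.08] yaw -0.06
```

Request:
arm_command(rows=[[0, -0.03, -0.01, 0], [0, -0.02, 0, 0], [0, 0, 0, 0], [0, 0, 0, 0], [0, 0, 0, 0]])

```text
time: 31.38
eef_pos: [499.7, -171.8, 71.0]
tcp_rot: [3.135, 0.201, 0.001]
ft_force: [-1.3, 1.5, 2.9]
grip_width: 25.1
```

```bash
python3 avg.py 6; python3 look.py 13
```

```text
t 31.68 tcp_stand [ 0.68  3.09 70.97] axz 87.67 F_stand [0.01 0.3  2.08] Tq [ 0.11  0.07 -0.01] yaw -0.05
t 31.73 tcp_stand [ 0.67  3.14 70.94] axis z 87.6 yawerr -0.05 F_stand [-0.29 -0.27  1.7 ] tq [0.09 0.03 0.01] tilt [ 0. -0.]
t 31.77 tcp_stand [ 0.67  3.14 70.94] axis z 87.6 yawerr -0.05 F_stand [ 0.61 -0.48  1.22] tq [ 0.07 -0.02  0.  ] tilt [ 0. -0.]
```

View pics/c13.png

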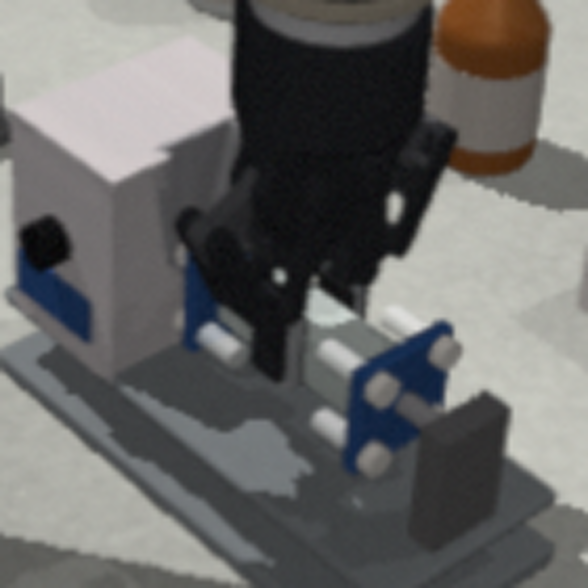

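Request:
arm_command(rows=[[0, 0, 0, 0], [0, 0, 0, 0], [0, 0, 0, 0], [0, 0, 0, 0], [0, 0, 0, 0]], jaw=0.3)

```text
time: 32.4
eef_pos: [499.5, -171.6, 70.9]
tcp_rot: [-3.135, -0.201, 0.0]
ft_force: [-0.2, 0.5, 0.0]
grip_width: 59.8
```

```bash
python3 avg.py 3; python3 look.py 14;python3 -c "
from sf import *
print(env.state()['grip_width'])"
```

```text
t 32.55 tcp_stand [ 0.55  3.28 70.89] axz 87.59 F_stand [-0.36 -0.5   0.6 ] Tq [-0.    0.02 -0.01] yaw -0.06
t 32.6 tcp_stand [ 0.55  3.27 70.89] axis z 87.6 yawerr -0.05 F_stand [ 0.55 -0.08  0.72] tq [-0.01 -0.   -0.01] tilt [ 0. -0.]
t 32.65 tcp_stand [ 0.55  3.26 70.9 ] axis z 87.6 yawerr -0.06 F_stand [0.49 0.93 0.64] tq [ 0.03 -0.02 -0.05] tilt [ 0. -0.]
59.94621633324353
```

View pics/c14.png

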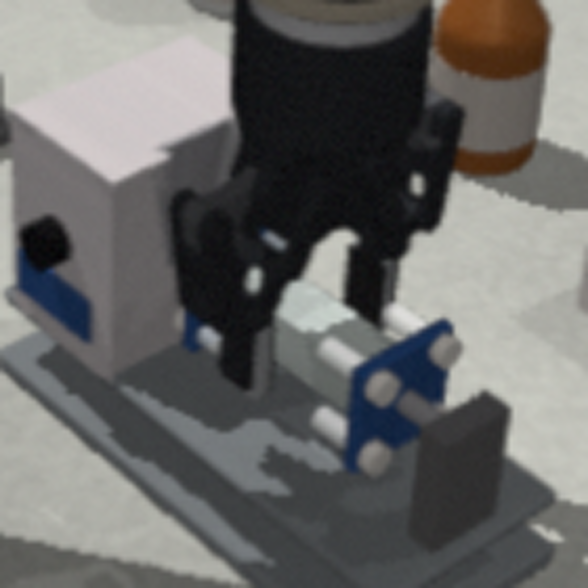

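Request:
arm_command(rows=[[0, 0, -1, 0], [0, 0, -2, 0], [0, 0, -3, 0], [0, 0, -4, 0], [0, 0, -4, 0]])

```text
time: 33.28
eef_pos: [499.4, -171.5, 212.9]
tcp_rot: [3.135, 0.201, 0.001]
ft_force: [0.2, 0.0, -0.5]
grip_width: 60.0
```

Request:
arm_command(rows=[[-2, -3, -3, 0], [-2, -4, 0, 0], [-2, -5, 0, 0], [-2, -5, 0, 0], [-2, -4, 0, 0]])

```text
time: 33.9
eef_pos: [372.4, 25.3, 241.6]
tcp_rot: [-3.135, -0.201, -0.002]
ft_force: [0.9, 0.3, -0.3]
grip_width: 59.6
```

```bash
python3 look.py 15
python3 - <<'E'
import cv2
a=cv2.imread('pics/side15.png')[195:300,285:405];cv2.imwrite('pics/d15.png',cv2.resize(a,None,fx=6,fy=5.7*6/5.7*.95,interpolation=2))
E
```

```text
t 33.95 tcp_stand [-102.5   217.58  241.2 ] axis z 257.9 yawerr -0.01 F_stand [ 0.82 -0.27 -0.62] tq [ 0.02 -0.06  0.01] tilt [-0.  0.]
t 34.0 tcp_stand [-100.99  215.8   241.47] axis z 258.2 yawerr 0.1 F_stand [-0.18  0.1  -0.08] tq [ 0.01 -0.01 -0.01] tilt [0. 0.]
```

View pics/d15.png

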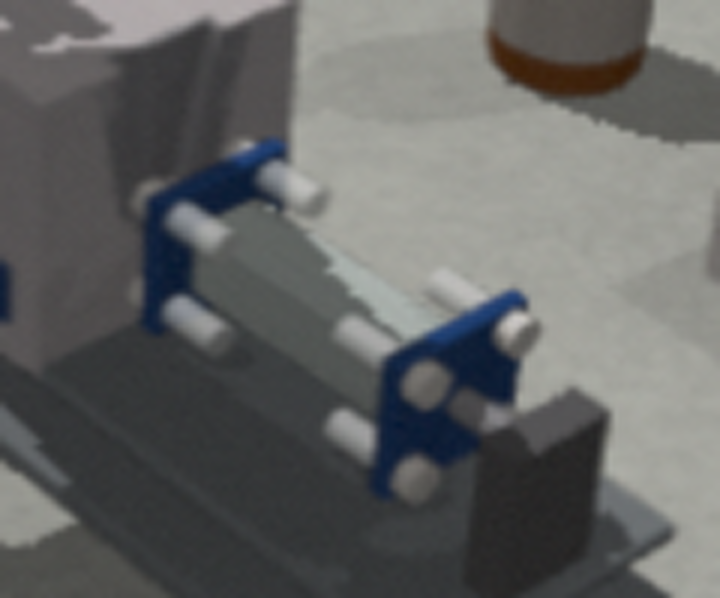

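View pics/c15t.png

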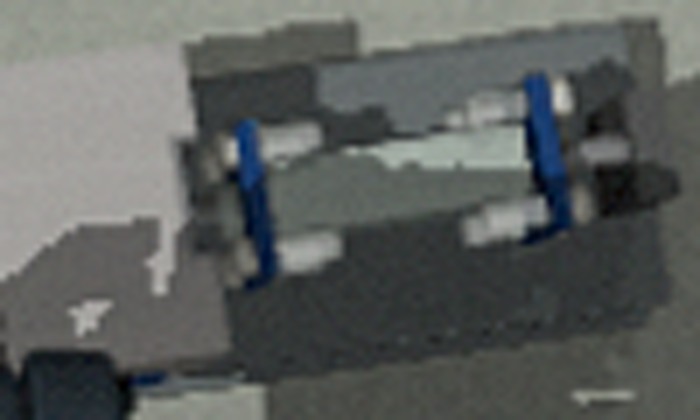

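Run:
```python
from sf import *
ct=cam('top')
f=lambda u,v:(325+(u+.5)/7-.5,185+(v+.5)/7-.5)
for u,v in[(236,122),(258,285),(545,75),(570,228)]: print(pt('top',ct,f(u,v),114))
```

```text
[ 25.39  51.9  114.  ]
[-28.59  53.32 114.  ]
[ 26.15 -51.83 114.  ]
[-24.99 -51.36 114.  ]
```

```bash
python3 -c "
from bench import env
print(env.sign_off())"
```

```text
the job is handed in; nothing more can be done
None
```

The rotor is mounted in the rotator stand, released and handed in after about 34 s of the 72 s allowed. No verdict was reported.

- **Mounting:** I took the blue rotor from its cradle and left both red look-alikes alone. I pressed the spring in the groove by about 16 mm, with roughly 6.7 N along the axle. On the way down I felt the tip drop past the step and land on the V. I then eased the pin back until it touched the cup floor, and let go with the wrist force near zero.
- **Forces:** The highest I read at the wrist was about 7.5 N while the spring was pressed. When the pin met the cup floor the wrist read about 6 N, which means about 9 N at the pin with the spring pushing against it. Both are well below 20 N.
- **Position:** From the last top picture, the rotor's middle is within about 0.5 mm of home along the axle and 0.5 mm sideways, in line with the axle to within 1–2°. In the side picture it looked level, with both ends in their cups, and the arm had moved clear.
- **Disagreements:**
    - The side camera put the rotor 3–5 mm further along the axle than the force readings did. I trusted the forces.
    - Sideways loads of up to about 3 N at the spring tip came and went with friction and small arm drift. I corrected these.
    - The bottle, jar and rack were never near the arm's path. I did not re-measure their positions at the end.

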